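# Unlock the sampler and park its locking bar

## Robot

A 7-joint arm with a two-finger parallel gripper is mounted at the origin on the work surface. World frame = base frame: x ahead of the robot, y to its left, z up, the work surface at z = 0. Lengths are in m, angles in rad, forces in N, time in s.
With the tool pointing down it reaches from about 0.35 to 0.9 m from the base axis. Payload 19.9 kg.
Tool frame: the origin (TCP) lies midway between the tips of the shut fingers; the grasp point (between the pads) lies behind it (bot.hold_point_z is the y of the grasp point in the tool frame, in m); y points along the fingers, x is the direction in which the jaws open and shut, and the axes are right-handed (so a half turn about y gives the same grasp; the last joint's range is limited). The gripper opens to 85 mm and grips with 20 to 120 N. Pads are 22 mm wide; open, the fingers measure 114 mm over their backs; the gripper's body (76 mm by 85 mm) begins 54 mm behind the grasp point. The pads swing forward as they close: fully open they stand 13 mm farther back than shut.
Start: joints at [-1.23, 0.417, -0.01, 1.614, 0.005, 1.111, -0.053], TCP at [0.233, 0.58, 0.231] pointing down, gripper open.
Joint ranges: [-2.81, 2.81], [-0.39, 2.02], [-1.27, 1.25], [0.06, 2.57], [-1.19, 4.33], [0.19, 2], [-2.82, 2.82]. Speed limits (rad/s): [1.89, 1.89, 2.39, 2.39, 3.01, 3.01, 3.01].

## Interface

Orientations are given as a unit quaternion [x, y, z, w].
In Python, from plant import bot gives the robot as it stands.
- The arm moves only by the tool servo_tool, never from a script. Its argument "targets" is a list of rows, each a list of 3 entries, a list of its own where there are three numbers: the shift along the tool's x, y, z each as a share of 80 mm, from -1 to 1, then the turn about the tool's y as a share of 2 rad, from -1 to 1, then the gripper's target within -1 to 1 (fully open at 1, half-way at 0, shut at -1). A call has 1 to 12 rows; each row is the pose to reach, as a shift and turn from the pose commanded when the call began, along the tool's axes at that moment; what a row does not reach only later rows make up. A row lasts 1/12 s, in which the tool goes at most 41.7 mm and 7.16 degrees, less where a joint would pass 70% of its speed; a pose out of reach is approached as far as the arm can. A call with a number of a shift or a turn outside -1 to 1 is refused whole. A call with a gripper value outside its range is refused whole. The fingers move at their own pace and stop on an object; "newtons" is the grip in N (left out, the last holds). Time passes only in rows, so rows that repeat a pose let the fingers close. It gives the time, the measured TCP pose, the force and the opening at its end, in the units of the state.
- bot.sense(): the state, without advancing time (a new reading comes with each control period).
- bot.snapshot(name): name is "scene" or "side" or "wrist"; returns the picture (480x640x3 uint8, red, green, blue); there is no depth.
- bot.camera_info(name): a dict with "camera_matrix" (3x3 intrinsics, pixels), "xyz" and "orientation" of the camera in the world. Camera axes: x right, y up, looking along -z (the intrinsics and any distortion apply to the point x, -y, -z); pixel columns grow to the right and rows downward; lengths in m; the calibration is good to about 2 mm. A picture is of the moment at which its call begins: read the wrist's pose just before it. camera_info takes no time and is no camera call; for the wrist camera it gives the pose at the moment of the call.
- bot.sign_off(): hands the job in, once; it reports no verdict.
The state is a dict: "time_s": time; "joints": joint angles; "qd": joint speeds; "joint_torque": joint torques, N m; "position": TCP position; "tool_rot": TCP orientation; "force": force on the tool from outside, world axes, zero at the start; "wrist_torque": the same for the moment, N m; "gripper_width": finger opening in m.
Only numpy, scipy, OpenCV 4.12 (cv2) and the standard library are available. Lean on these libraries where they do the work, as an engineer would, in place of code of your own. Each camera call takes 0.05 s, during which the arm holds its last target.

## Task

Get the sample carriage ready for use: pull the red-looped spring clip sideways out of the locking bar and lay it wholly inside the white enamel tray. Then draw the locking bar out of the sampler's ears and park it in the stand: press it down past the blue sprung jaw until it lies fully home in both forks with the jaw snapped shut over it and the yellow band about midway between the forks (either way round). Let go of everything and leave the other things on the bench where they are.

Things in the scene. Friction and masses are not known exactly. Their poses are not given: they have to be found in the camera images.
- sampler: fixed blue base, 12 high, with a black rack of white boats (40 high) on its +x side from x = 43. Origin on the table below the locking bar's axis, at the outer face of the first ear. y runs along the bar from knob to clip, z up. Two steel ears (36 wide, 89 high) at y = 0 to 10 and 40 to 50, the carriage's black tongue between; square holes 18.5 wide, bar axis at z = 72
- clip: loose R-shaped spring clip, 110 long, 40 to 65 g, upright across the bar. Origin on its 5 dia straight leg, which runs along x from loop (-43) to tip (+27) through the bar's cross hole at sampler y = 62. A sprung upper leg presses on the bar's top and dips behind it: pulling along the clip's -x takes about 5 to 15 N to snap free and is clear after 45 mm
- clip_loop (a point): centre of the clip's upright red plastic-sleeved loop: ring 44 outer dia, 10 thick along the clip's y axis; the place to pinch it from above, the two fingers on its two flat sides (closing along the clip's y). Same axes as the clip
- clip_tip (a point): tip of the clip's straight leg, 85 from the loop centre
- bar: loose steel locking bar, 16 x 16 square, 202 long, 0.2 to 0.33 kg; origin on its axis where it enters the first ear. y along it: black knob (32 dia) at y = -124 to -110, free length -110 to 0, far end +78; z up. Once the clip is out it slides freely along its -y; the far end is clear of the ears after 80 mm
- bar_grip (a point): centre of the bar's section at the yellow band (24 long), bar y = -55: the place to grip it from above, fingers closing along the bar's x (16 wide). Same axes as the bar
- bar_hole (a point): centre of the cross hole, bar y = +62
- stand: fixed white base 85 x 100 x 12 with two aluminium forks (10 thick, at y = -36 and +36, 62 clear between) and a blue sprung jaw on their -x side; origin on the table below the parked bar's axis, which lies along y. Back walls at x = 9 to 17, flared to 88 high; fork floor 50 high; jaw top 91 high; mouth about 30 wide. Fingers may reach down between the forks to 31 above the table
- seat (a point): where the axis of the parked bar lies when fully home, midway between the forks, 58 above the table; same axes as the stand. The bar is pressed straight down here, gripped at its yellow band; the jaw takes about 3 to 10 N to push open over the last 25 mm and snaps over the bar only within its last 2 mm
- jaw (a joint): angle of the sprung jaw: 0 shut, grows as it is pushed open towards the stand's -x, about 0.1 as the bar passes; its lip overhangs the parked bar by about 4
- tray: fixed white enamel tray with blue rim, 200 (its x) x 180 (its y), 18 high, walls 4, floor 4 thick; origin under its centre on the table
- crucible_a: bystander: lidded white porcelain crucible, 52 dia x 46 high; origin under its centre
- crucible_b: bystander: the other lidded white porcelain crucible, same size; origin under its centre
- wash_bottle: bystander: white plastic bottle with red cap, 66 dia x 170 high; origin under its centre
- sample_jar: bystander: amber jar, black lid, 60 dia x 80 high; origin under its centre
- sample_jar2: bystander: the other amber jar, same size; origin under its centre
- brush: bystander: hand brush lying down, 170 long
- wood_block: bystander: small wooden block 70 x 50 x 25
Not all that is in view belongs to the job. What is shaped like the bar but green is not meant.

How it is judged:
On the way, in this order (a step that is already met when the one before it is completed fails the run):
1. the clip lies wholly inside the tray, let go, while the bar is still in the sampler's ears (x of clip_loop in the frame of tray between -0.095 and 0.095 m and y of clip_loop in the frame of tray between -0.085 and 0.085 m and x of clip_tip in the frame of tray between -0.095 and 0.095 m and y of clip_tip in the frame of tray between -0.085 and 0.085 m and z of each of clip_loop, clip_tip in the frame of tray below 0.035 m and linear speed of clip below 0.03 m/s and contact force between clip and the fingers below 0.05 N and distance of bar from where it was at the start of the episode below 0.02 m), for 0.2 s.
2. the bar has been drawn out of the ears (y of bar in the frame of sampler below -0.08 m), for 0.1 s.
At the end, for the whole second after the job is handed in: Clip at rest wholly within the tray walls, under 35 mm up. Bar at rest in both forks: height and sideways within 3 to 4 mm, in line to 3.5 degrees, yellow band within 15 mm of midway. Jaw shut over it (under 0.04 rad) (x of clip_loop in the frame of tray between -0.095 and 0.095 m and y of clip_loop in the frame of tray between -0.085 and 0.085 m and x of clip_tip in the frame of tray between -0.095 and 0.095 m and y of clip_tip in the frame of tray between -0.085 and 0.085 m and z of each of clip_loop, clip_tip in the frame of tray below 0.035 m and linear speed of clip below 0.03 m/s and horizontal distance between bar_grip and seat below 0.015 m and z of bar_grip in the frame of seat between -0.004 and 0.003 m and x of bar_grip in the frame of seat between -0.004 and 0.004 m and angle between the y axis of bar and the y axis of stand, either way round below 0.06 rad and value of joint jaw below 0.04 rad and linear speed of bar below 0.02 m/s); the robot touches nothing.
It fails at once if a bystander is pushed more than 50 mm away or knocked over (distance of any of crucible_a, crucible_b, wash_bottle, sample_jar, sample_jar2, brush, wood_block from where it was at the start of the episode above 0.05 m or angle between any of crucible_a, crucible_b, wash_bottle, sample_jar, sample_jar2, wood_block's own z axis and vertical above 0.6 rad).
It also fails if it takes over 61 s, if anything falls off the work surface, if the arm or the gripper's body presses on something with over 40 N, if the wrist force passes 120 N, or if a joint passes its speed limit or range.

## Working session

There is one attempt and no reset: what is moved stays moved. The work goes in short steps, Python scripts to look and compute and a tool call to move; the robot and the scene stay as the last step left them, time stands still between calls to the robot, and variables do not carry over. Pictures are saved under pics/ and viewed, and the job is handed in when it is done.

Besides the shell and the picture viewer there is one more tool, called after ">>>" as name(argument=value, ...), one argument or row to a line, values as JSON. servo_tool: Moves the arm, as the interface text tells. Its arguments: {"type":"object","properties":{"targets":{"type":"array","items":{"type":"array"}},"newtons":{"type":"number"}},"required":["targets"]}

```bash
ls; mkdir -p pics; python3 - <<'E'
from plant import bot
import cv2
print(bot.sense(), bot.hold_point_z)
for n in ["scene","side","wrist"]:
    print(n,bot.camera_info(n))
    cv2.imwrite(f"pics/{n}0.png",bot.snapshot(n)[:,:,::-1])
E
```

```text
pics
{'time_s': 0.0, 'joints': array([-1.23052233,  0.41796797, -0.01033238,  1.61416022,  0.00471771,
        1.11069986, -0.0529803 ]), 'qd': array([-2.35378574e-04,  3.85218838e-05, -1.59875110e-03, -2.13747471e-03,
       -2.36721133e-03, -4.47461577e-04, -8.61495628e-04]), 'joint_torque': array([ 3.95879251e-04, -8.64446139e+01,  6.79144040e-01, -4.34894550e+01,
        1.91628345e-02,  7.44305580e-03,  1.81487661e-05]), 'position': array([0.23272541, 0.57968735, 0.23066975]), 'tool_rot': array([ 0.58603755,  0.39573649, -0.39640652, -0.58550362]), 'force': array([-0.34241387,  0.12575881, -0.17992447]), 'wrist_torque': array([0.0630586 , 0.01858552, 0.0233401 ]), 'gripper_width': 0.08538099448532911} -0.0187
scene {'camera_matrix': array([[623.23542495,   0.        , 330.50438109],
       [  0.        , 623.23542495, 235.9354645 ],
       [  0.        ,   0.        ,   1.        ]]), 'xyz': array([ 1.4518723 , -0.33789896,  1.0532583 ]), 'orientation': array([0.3265894 , 0.23461526, 0.54053242, 0.73899915])}
side {'camera_matrix': array([[553.03413098,   0.        , 324.91749302],
       [  0.        , 553.03413098, 240.52637257],
       [  0.        ,   0.        ,   1.        ]]), 'xyz': array([-0.14226559,  0.92781903,  1.23017742]), 'orientation': array([-0.10572577,  0.35505016,  0.89236149, -0.25778364])}
wrist {'camera_matrix': array([[360.13903813,   0.        , 320.96894551],
       [  0.        , 360.13903813, 238.65810617],
       [  0.        ,   0.        ,   1.        ]]), 'xyz': array([0.16216238, 0.60739202, 0.37454494]), 'orientation': array([-0.12480932, -0.08366903,  0.55359196,  0.8191203 ])}
```

View pics/scene0.png

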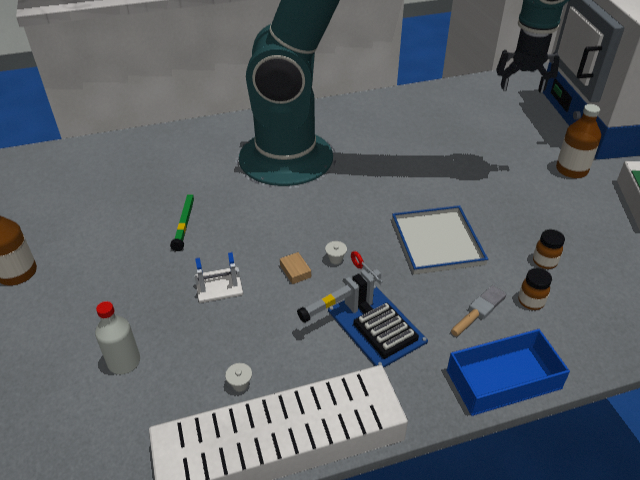

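View pics/side0.png

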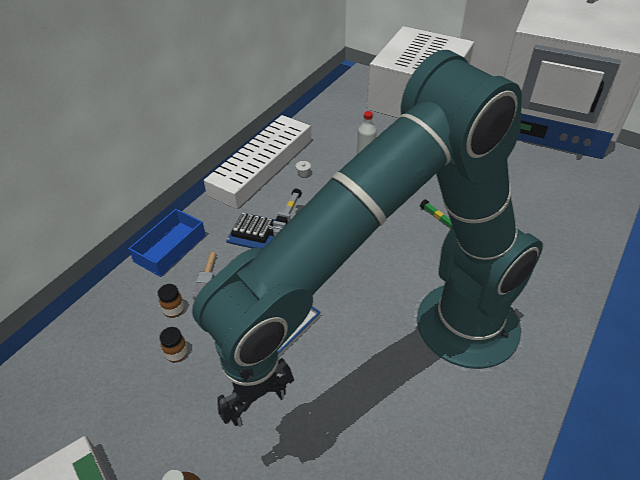

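View pics/wrist0.png

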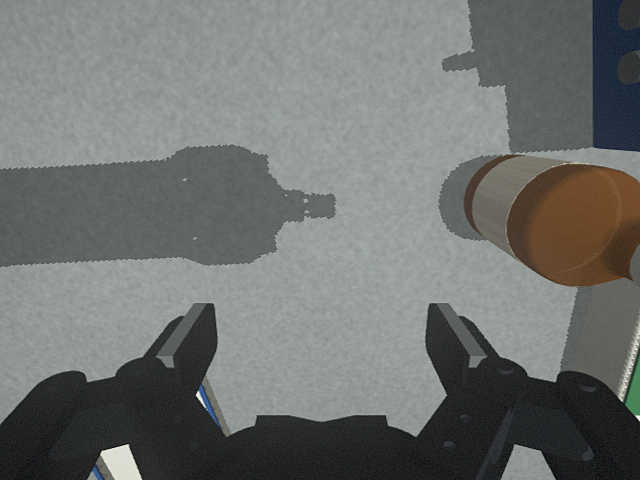

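```bash
cat > h.py <<'E'
import numpy as np, cv2
from scipy.spatial.transform import Rotation as R
def proj(info,P):
    P=np.atleast_2d(P); c=(P-info["xyz"])@R.from_quat(info["orientation"]).as_matrix()
    K=np.array(info["camera_matrix"]); q=np.c_[c[:,0],-c[:,1],-c[:,2]]@K.T
    return q[:,:2]/q[:,2:]
def ray(info,uv):
    K=np.array(info["camera_matrix"]); d=np.linalg.inv(K)@np.array([uv[0],uv[1],1.])
    return R.from_quat(info["orientation"]).as_matrix()@np.array([d[0],-d[1],-d[2]])
def onz(info,uv,z):
    d=ray(info,uv); o=np.array(info["xyz"]); return o+d*(z-o[2])/d[2]
def tri(i1,uv1,i2,uv2):
    o1,o2=np.array(i1["xyz"]),np.array(i2["xyz"]);d1,d2=ray(i1,uv1),ray(i2,uv2)
    s=np.linalg.lstsq(np.c_[d1,-d2],o2-o1,rcond=None)[0]
    a,b=o1+d1*s[0],o2+d2*s[1]; return (a+b)/2,np.linalg.norm(a-b)
E
python3 - <<'E'
import cv2
im=cv2.imread("pics/scene0.png")
cv2.imwrite("pics/c1.png",cv2.resize(im[235:375,280:440],None,fx=5,fy=4*1.25,interpolation=cv2.INTER_CUBIC)[:600])
cv2.imwrite("pics/c2.png",cv2.resize(im[240:310,180:260],None,fx=8,fy=8,interpolation=cv2.INTER_CUBIC))
cv2.imwrite("pics/c3.png",cv2.resize(im[195:285,380:500],None,fx=6,fy=6,interpolation=cv2.INTER_CUBIC))
E
```

```text
(no output)
```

View pics/c1.png

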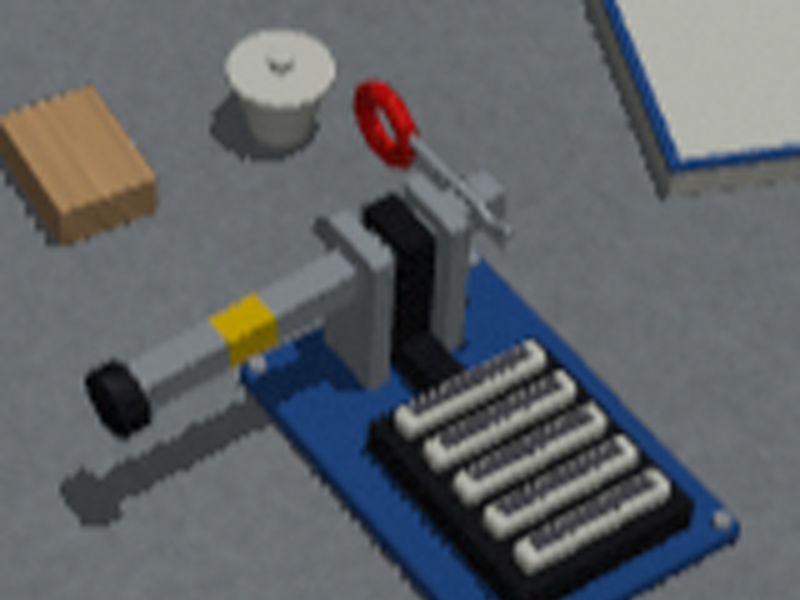

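View pics/c2.png

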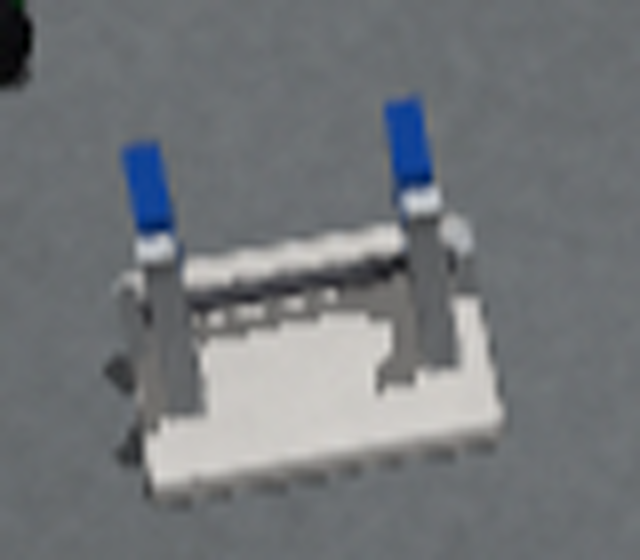

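View pics/c3.png

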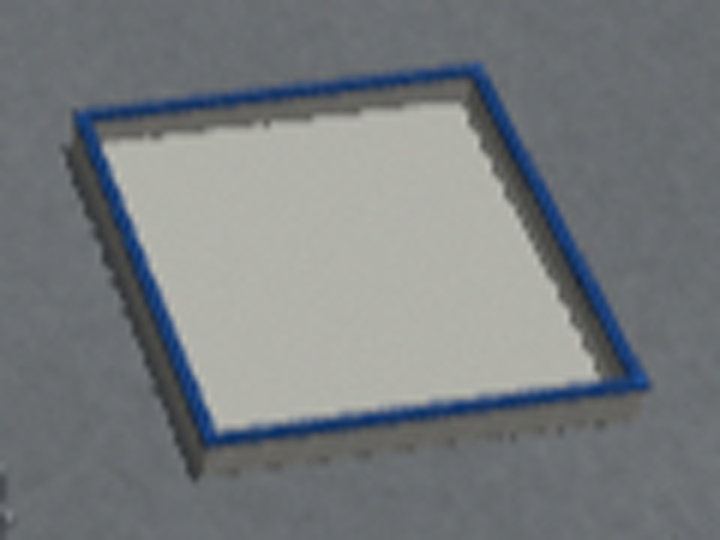

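```bash
python3 - <<'E'
from plant import bot
from h import *
S=bot.camera_info("scene"); im=cv2.imread("pics/scene0.png"); hsv=cv2.cvtColor(im,cv2.COLOR_BGR2HSV)
def c1(u,v): return (280+u/5,235+v/5)
def c2(u,v): return (180+u/8,240+v/8)
def c3(u,v): return (380+u/6,195+v/6)
p=lambda *a:print(*[np.round(x,4) if not isinstance(x,str) else x for x in a])
# yellow band centre top
m=cv2.inRange(hsv,(20,150,100),(35,255,255)); n,l,st,ce=cv2.connectedComponentsWithStats(m)
for i in range(1,n):
    if st[i,4]>15:p("yellow",st[i],ce[i],onz(S,ce[i],.076))
m=cv2.inRange(hsv,(0,180,100),(6,255,255))|cv2.inRange(hsv,(174,180,100),(180,255,255)); n,l,st,ce=cv2.connectedComponentsWithStats(m)
for i in range(1,n):
    if st[i,4]>15:p("red",st[i],ce[i],onz(S,ce[i],.08))
# tray corners outer rim top z=.018
T=[onz(S,c3(*q),.018) for q in [(76,116),(480,66),(650,384),(208,446)]]
for a,b in zip(T,T[1:]+T[:1]): p("tray",a,np.linalg.norm(b-a))
p("tray c",np.mean(T,0), np.degrees(np.arctan2(*(T[3]-T[0])[1::-1])))
# knob center outer, ears top
p("knob outer face c",onz(S,c1(110,400),.072))
p("ear1 top near corner",onz(S,c1(393,262),.089),onz(S,c1(318,222),.089),onz(S,c1(345,210),.089))
p("ear2 top",onz(S,c1(468,228),.089),onz(S,c1(408,183),.089))
p("barend top",onz(S,c1(500,178),.08))
# base corner z=.012
p("base",onz(S,c1(738,530),.012),onz(S,c1(240,372),.012),onz(S,c1(480,262),.012))
# stand base top z=.012
p("stand base front corners",onz(S,c2(150,485),.012),onz(S,c2(502,415),.012))
p("fork back wall tops",[onz(S,c2(*q),.088) for q in [(138,250),(175,247),(402,206),(440,203)]])
p("jaw tips",[onz(S,c2(*q),.091) for q in [(122,150),(158,143),(386,103),(420,97)]])
p("wb",onz(S,(105,310),.17),onz(S,(120,365),0))
E
```

```text
yellow [177 223   8   7  45] [180.8444 226.0222] [ 0.3029 -0.3326  0.076 ]
yellow [322 294  13  14 108] [328.7778 300.3519] [ 0.6288 -0.0711  0.076 ]
red [352 252  11  14  54] [358.1667 256.7407] [0.5289 0.0295 0.08  ]
red [352 258   7   7  25] [354.96 261.04] [0.5395 0.0181 0.08  ]
red [ 96 302  17  16 170] [104.2471 308.0882] [ 0.5144 -0.5162  0.08  ]
tray [0.3509 0.189  0.018 ] 0.1807
tray [0.3722 0.3685 0.018 ] 0.1987
tray [0.5695 0.3442 0.018 ] 0.1813
tray [0.5487 0.1641 0.018 ] 0.1993
tray c [0.4603 0.2664 0.018 ] -7.1765
knob outer face c [ 0.6469 -0.1343  0.072 ]
ear1 top near corner [ 0.6242 -0.004   0.089 ] [ 0.5929 -0.0266  0.089 ] [ 0.5896 -0.0134  0.089 ]
ear2 top [0.6153 0.033  0.089 ] [0.5826 0.0178 0.089 ]
barend top [0.5837 0.0604 0.08  ]
base [0.7444 0.1091 0.012 ] [ 0.5995 -0.0632  0.012 ] [0.5699 0.0604 0.012 ]
stand base front corners [ 0.4892 -0.3285  0.012 ] [ 0.4928 -0.2303  0.012 ]
fork back wall tops [[ 0.4747 -0.3191  0.088 ]
 [ 0.4765 -0.3094  0.088 ]
 [ 0.4795 -0.2482  0.088 ]
 [ 0.4814 -0.2382  0.088 ]]
jaw tips [[ 0.4383 -0.3174  0.091 ]
 [ 0.4385 -0.3076  0.091 ]
 [ 0.4417 -0.245   0.091 ]
 [ 0.4421 -0.2356  0.091 ]]
wb [ 0.6063 -0.4987  0.17  ] [ 0.6037 -0.5082  0.    ]
```

```bash
cat >> h.py <<'E'
def plan(s,pos,xdir_deg):
    """shares of shift/turn to bring TCP to pos with tool x along xdir (world yaw) or opposite"""
    M=R.from_quat(s["tool_rot"]).as_matrix()
    d=M.T@(np.array(pos)-s["position"])
    a=np.degrees(np.arctan2(M[1,0],M[0,0])); dt=(xdir_deg-a+90)%180-90
    # tool y is down: positive turn about tool y = negative yaw
    print("t",round(s["time_s"],2),"tcp",np.round(s["position"],4),"xyaw",round(a,2),"tooly",np.round(M[:,1],3),"zyaw",round(np.degrees(np.arctan2(M[1,2],M[0,2])),1))
    print("shift shares",np.round(d/.08,3),"turn share",round(-np.radians(dt)/2,4),"deg yaw",round(dt,2),"F",np.round(s["force"],2),"w",round(s["gripper_width"],4), "j",np.round(s["joints"],2))
E
python3 - <<'E'
from plant import bot
from h import *
s=bot.sense()
plan(s,[.50,.05,.26],107)
E
```

```text
t 0.15 tcp [0.2328 0.5797 0.2308] xyaw 68.12 tooly [-0.    -0.001 -1.   ] zyaw 158.1
shift shares [-4.901 -0.36  -5.567] turn share -0.3393 deg yaw 38.88 F [ 1.35  0.05 -0.44] w 0.0853 j [-1.23  0.42 -0.01  1.61  0.    1.11 -0.05]
```

>>> servo_tool(
  targets=[
    [[-0.82,-0.06,-0.93],0,1],
    [[-0.82,-0.06,-0.93],0,1],
    [[-0.82,-0.06,-0.93],0,1],
  ],
)

```text
time_s: 0.4
position: [0.2802, 0.4871, 0.236]
tool_rot: [0.587, 0.395, -0.395, -0.586]
force: [1.7, 0.2, 0.7]
gripper_width: 0.0853
```

>>> servo_tool(
  targets=[
    [[-0.82,-0.06,-0.93],0,1],
    [[-0.82,-0.06,-0.93],0,1],
    [[-0.82,-0.06,-0.93],0,1],
  ],
)

```text
time_s: 0.65
position: [0.3246, 0.3981, 0.2411]
tool_rot: [0.587, 0.395, -0.395, -0.586]
force: [1.1, 0.0, -0.2]
gripper_width: 0.0853
```

>>> servo_tool(
  targets=[
    [[-0.82,-0.06,-0.93],0,1],
    [[-0.82,-0.06,-0.93],0,1],
    [[-0.82,-0.06,-0.93],0,1],
  ],
)

```text
time_s: 0.9
position: [0.3688, 0.3095, 0.246]
tool_rot: [0.587, 0.395, -0.395, -0.586]
force: [0.7, -0.1, 0.7]
gripper_width: 0.0856
```

>>> servo_tool(
  targets=[
    [[-0.82,-0.06,-0.93],0,1],
    [[-0.82,-0.06,-0.93],0,1],
    [[-0.82,-0.06,-0.93],0,1],
  ],
)

```text
time_s: 1.15
position: [0.4131, 0.2208, 0.2508]
tool_rot: [0.587, 0.395, -0.395, -0.586]
force: [0.8, -0.6, 0.4]
gripper_width: 0.0855
```

>>> servo_tool(
  targets=[
    [[-0.8,-0.06,-0.93],0,1],
    [[-0.8,-0.06,-0.93],0,1],
    [[-0.8,-0.06,-0.93],0,1],
  ],
)

```text
time_s: 1.4
position: [0.4583, 0.1334, 0.2557]
tool_rot: [0.587, 0.395, -0.394, -0.586]
force: [0.0, 0.1, 0.1]
gripper_width: 0.0855
```

>>> servo_tool(
  targets=[
    [[-0.8,-0.06,-0.93],-0.34,1],
    [[-0.8,-0.06,-0.93],-0.34,1],
    [[-0.8,-0.06,-0.93],-0.34,1],
    [[-0.8,-0.06,-0.93],-0.34,1],
    [[-0.8,-0.06,-0.93],-0.34,1],
    [[-0.8,-0.06,-0.93],-0.34,1],
  ],
)

```text
time_s: 1.9
position: [0.5017, 0.0507, 0.2599]
tool_rot: [-0.419, -0.57, 0.57, 0.419]
force: [-0.5, 0.6, 0.3]
gripper_width: 0.0853
```

```bash
cat > snap.py <<'E'
import sys,json
from plant import bot
from h import *
n=sys.argv[1]; cam=sys.argv[2] if len(sys.argv)>2 else "wrist"
i=bot.camera_info(cam); im=bot.snapshot(cam)
cv2.imwrite(f"pics/{n}.png",im[:,:,::-1]); json.dump({k:np.array(v).tolist() for k,v in i.items()},open(f"pics/{n}.json","w"))
plan(bot.sense(),[.5,.05,.26],107)
E
python3 snap.py w1
```

```text
t 1.95 tcp [0.5016 0.051  0.26  ] xyaw 107.93 tooly [-0. -0. -1.] zyaw -162.1
shift shares [-0.006 -0.001  0.023] turn share 0.0081 deg yaw -0.93 F [-0.53  0.91  0.34] w 0.0853 j [-0.44  0.17  0.31  1.88 -0.06  1.09  1.78]
```

View pics/w1.png

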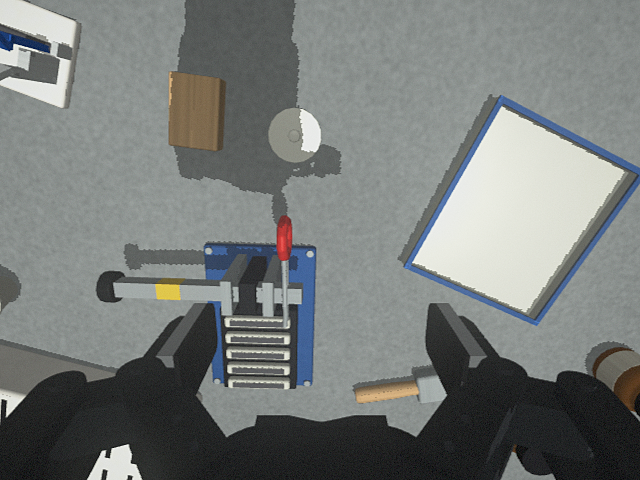

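```bash
python3 - <<'E'
import json
from h import *
W=json.load(open("pics/w1.json")); im=cv2.imread("pics/w1.png")
S=json.load(open("/dev/null")) if 0 else None
hsv=cv2.cvtColor(im,cv2.COLOR_BGR2HSV)
cv2.imwrite("pics/w1c.png",cv2.resize(im[200:340,90:330],None,fx=3.3,fy=3.3,interpolation=cv2.INTER_CUBIC))
m=cv2.inRange(hsv,(20,150,100),(35,255,255)); n,l,st,ce=cv2.connectedComponentsWithStats(m)
for i in range(1,n):
    if st[i,4]>15:print("yellow",st[i],ce[i],onz(W,ce[i],.08))
m=cv2.inRange(hsv,(0,150,60),(8,255,255))|cv2.inRange(hsv,(172,150,60),(180,255,255)); n,l,st,ce=cv2.connectedComponentsWithStats(m)
for i in range(1,n):
    if st[i,4]>15:
        print("red",st[i],ce[i],onz(W,ce[i],.08)); ys,xs=np.where(l==i); print(cv2.fitLine(np.c_[xs,ys].astype(np.float32),cv2.DIST_L2,0,.01,.01).ravel())
from plant import bot
S=bot.camera_info("scene")
print("red tri", tri(S,(357.2,258.7),W,(285,238.5)))
E
```

```text
yellow [156 284  24  16 349] [167.63323782 291.22063037] [ 0.62194694 -0.07085053  0.08      ]
red [277 216  15  45 512] [283.95117188 239.40234375] [0.53620035 0.02421821 0.08      ]
[ 5.4807920e-02 -9.9849689e-01  2.8395117e+02  2.3940234e+02]
red tri (array([0.53480532, 0.02498559, 0.08080286]), np.float64(0.00012381201515170622))
```

View pics/w1c.png

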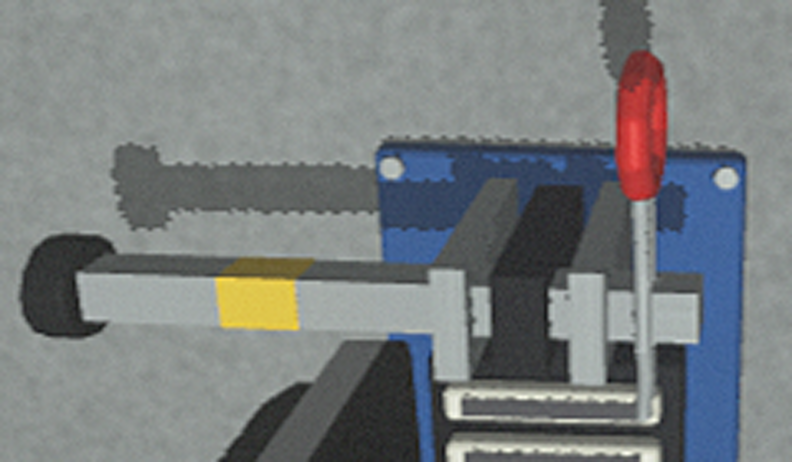

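```bash
python3 - <<'E'
import json
from h import *
W=json.load(open("pics/w1.json"))
c=lambda u,v:(90+u/3.3,200+v/3.3)
a=onz(W,c(80,297),.08);b=onz(W,c(700,317),.08)
print(a,b,np.linalg.norm(b-a),np.degrees(np.arctan2(*(b-a)[1::-1])))
e1=[onz(W,c(*q),.089) for q in [(430,270),(465,270),(435,380),(470,380)]]
print(np.round(e1,4),np.linalg.norm(e1[2]-e1[0]))
u=(b-a)/np.linalg.norm(b-a); x=np.array([u[1],-u[0],0])
O=b-u*.078
print("O",O,"yellow",O-u*.055,"loop",O+u*.062-x*.058,"clip orig",O+.062*u)
for q in [onz(W,c(640,125),.08),onz(W,c(642,420),.072)]: print("in samp",(q-O)@u,(q-O)@x)
# tray corners & loop
for q in [(500,97),(640,176),(537,323),(405,265)]: print("tray",np.round(onz(W,q,.018),4))
# crucible top, wood
print("cruc",onz(W,(295,135),.046),"block",onz(W,(197,110),.025))
from plant import bot
plan(bot.sense(),[.535,.025,.10],np.degrees(np.arctan2(u[1],u[0])))
E
```

```text
[ 0.63628914 -0.12125938  0.08      ] [0.58751009 0.0572149  0.08      ] 0.18502017859614936 105.28626063976908
[[ 0.592  -0.0221  0.089 ]
 [ 0.589  -0.0125  0.089 ]
 [ 0.6263 -0.0129  0.089 ]
 [ 0.6232 -0.003   0.089 ]] 0.03555620299549463
O [ 0.60807415 -0.01802551  0.08      ] yellow [ 0.62257445 -0.07107964  0.08      ] loop [0.53578036 0.02648975 0.08      ] clip orig [0.59172836 0.04178097 0.08      ]
in samp 0.059678936514376356 -0.059696001034465256
in samp 0.06007041309018104 0.04054414498977868
tray [0.3486 0.1897 0.018 ]
tray [0.3756 0.3665 0.018 ]
tray [0.5677 0.3446 0.018 ]
tray [0.545  0.1646 0.018 ]
cruc [0.44364075 0.00589315 0.046     ] block [ 0.45055814 -0.09467141  0.025     ]
t 1.95 tcp [0.5016 0.051  0.26  ] xyaw 107.93 tooly [-0. -0. -1.] zyaw -162.1
shift shares [-0.438  1.999 -0.298] turn share 0.0231 deg yaw -2.64 F [-0.53  0.91  0.34] w 0.0853 j [-0.44  0.17  0.31  1.88 -0.06  1.09  1.78]
```

>>> servo_tool(
  targets=[
    [[-0.44,0.3,-0.3],0.023,1],
    [[-0.44,1,-0.3],0.023,1],
    [[-0.44,1,-0.3],0.023,1],
    [[-0.44,1,-0.3],0.023,1],
  ],
)

```text
time_s: 2.28
position: [0.5331, 0.0241, 0.1763]
tool_rot: [-0.433, -0.556, 0.56, 0.435]
force: [-0.4, -0.9, 0.5]
gripper_width: 0.0853
```

>>> servo_tool(
  targets=[
    [[0,0.4,0],0,1],
    [[0,0.8,0],0,1],
    [[0,0.8,0],0,1],
    [[0,0.8,0],0,1],
  ],
)

```text
time_s: 2.62
position: [0.5347, 0.0249, 0.1168]
tool_rot: [-0.433, -0.558, 0.559, 0.434]
force: [1.6, -1.3, 0.4]
gripper_width: 0.0855
```

```bash
python3 snap.py w2; python3 - <<'E'
from plant import bot
from h import *
plan(bot.sense(),[.535,.025,.066],105.3)
E
```

```text
t 2.67 tcp [0.5356 0.0249 0.118 ] xyaw 104.4 tooly [ 0.001  0.    -1.   ] zyaw -165.6
shift shares [ 0.414 -1.776  0.351] turn share -0.0227 deg yaw 2.6 F [0.37 0.84 0.34] w 0.0853 j [-0.35  0.41  0.3   1.94 -0.17  0.81  1.87]
t 2.67 tcp [0.5356 0.0249 0.118 ] xyaw 104.4 tooly [ 0.001  0.    -1.   ] zyaw -165.6
shift shares [0.003 0.65  0.008] turn share -0.0078 deg yaw 0.9 F [0.37 0.84 0.34] w 0.0853 j [-0.35  0.41  0.3   1.94 -0.17  0.81  1.87]
```

View pics/w2.png

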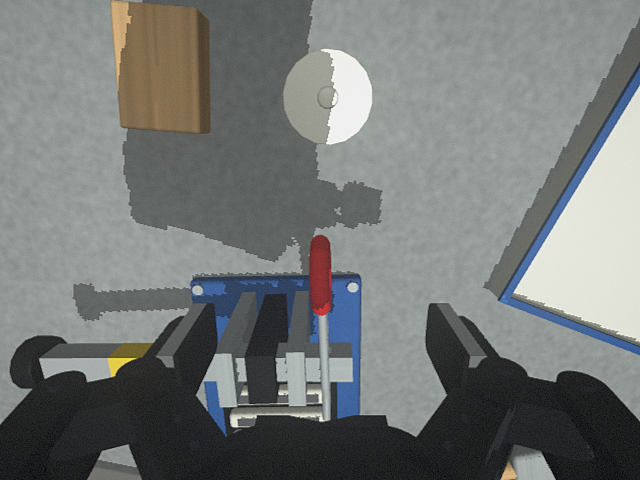

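>>> servo_tool(
  targets=[
    [[0,0.3,0],-0.008,1],
    [[0,0.65,0],-0.008,1],
    [[0,0.65,0],-0.008,1],
    [[0,0.65,0],-0.008,1],
  ],
)

```text
time_s: 3.0
position: [0.5354, 0.0248, 0.0656]
tool_rot: [0.429, 0.562, -0.562, -0.429]
force: [0.5, -0.8, -0.2]
gripper_width: 0.0856
```

>>> servo_tool(
  targets=[
    [[0,0,0],0,-1],
    [[0,0,0],0,-1],
    [[0,0,0],0,-1],
    [[0,0,0],0,-1],
    [[0,0,0],0,-1],
    [[0,0,0],0,-1],
    [[0,0,0],0,-1],
    [[0,0,0],0,-1],
    [[0,0,0],0,-1],
  ],
  newtons=60,
)

```text
time_s: 3.75
position: [0.535, 0.0247, 0.0641]
tool_rot: [-0.429, -0.562, 0.562, 0.429]
force: [0.1, -0.0, 1.7]
gripper_width: 0.0085
```

```bash
python3 snap.py w3; python3 - <<'E'
from plant import bot
from h import *
s=bot.sense();print(s["force"])
plan(s,s["position"]-.06*np.array([np.cos(np.radians(15.3)),np.sin(np.radians(15.3)),0]),105.3)
E
```

```text
t 3.8 tcp [0.535  0.0247 0.0641] xyaw 105.36 tooly [ 0. -0. -1.] zyaw -164.6
shift shares [ 0.42  -2.448  0.338] turn share -0.0143 deg yaw 1.64 F [-0.36 -1.68  0.98] w 0.0087 j [-0.32  0.5   0.27  1.97 -0.2   0.7   1.91]
[-0.35611946 -1.68257733  0.97798766]
t 3.8 tcp [0.535  0.0247 0.0641] xyaw 105.36 tooly [ 0. -0. -1.] zyaw -164.6
shift shares [ 0.001 -0.     0.75 ] turn share 0.0005 deg yaw -0.06 F [-0.36 -1.68  0.98] w 0.0087 j [-0.32  0.5   0.27  1.97 -0.2   0.7   1.91]
```

View pics/w3.png

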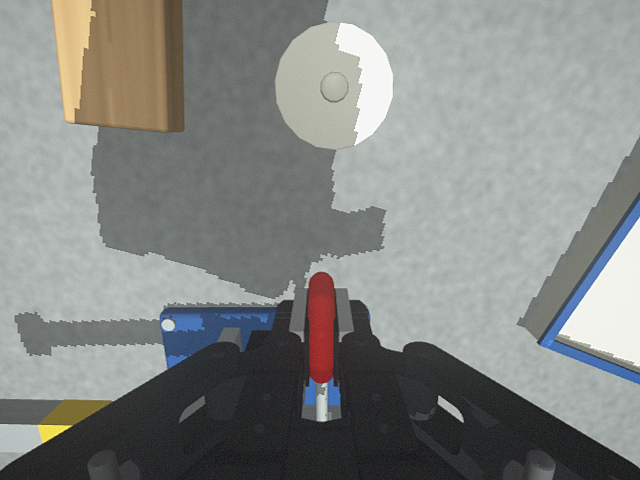

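>>> servo_tool(
  targets=[
    [[0,0,0.1],0,-1],
    [[0,0,0.2],0,-1],
    [[0,0,0.35],0,-1],
    [[0,0,0.5],0,-1],
    [[0,0,0.65],0,-1],
    [[0,0,0.75],0,-1],
    [[0,0,0.75],0,-1],
  ],
)

```text
time_s: 4.38
position: [0.4757, 0.0085, 0.064]
tool_rot: [-0.429, -0.562, 0.562, 0.429]
force: [1.0, 0.1, -0.7]
gripper_width: 0.0085
```

```bash
python3 snap.py w4; python3 snap.py s4 scene; python3 - <<'E'
from plant import bot
from h import *
s=bot.sense();print(s["force"])
plan(s,[.418,.255,.10],105.3)
im=cv2.imread("pics/s4.png");cv2.imwrite("pics/s4c.png",cv2.resize(im[200:380,280:480],None,fx=3.3,fy=3.3))
E
```

```text
t 4.43 tcp [0.4768 0.0088 0.0642] xyaw 105.35 tooly [-0.  0. -1.] zyaw -164.6
shift shares [ 0.42  -2.447 -0.415] turn share -0.0144 deg yaw 1.65 F [ 0.21  0.47 -0.92] w 0.0086 j [-0.32  0.42  0.28  2.11 -0.19  0.64  1.93]
t 4.48 tcp [0.4775 0.009  0.0643] xyaw 105.36 tooly [ 0.  0. -1.] zyaw -164.6
shift shares [ 0.42  -2.447 -0.408] turn share -0.0143 deg yaw 1.64 F [ 0.34  0.39 -0.67] w 0.0086 j [-0.32  0.42  0.28  2.11 -0.19  0.64  1.93]
[ 0.3385393   0.39236598 -0.66964227]
t 4.48 tcp [0.4775 0.009  0.0643] xyaw 105.36 tooly [ 0.  0. -1.] zyaw -164.6
shift shares [ 3.162 -0.447 -0.098] turn share 0.0005 deg yaw -0.06 F [ 0.34  0.39 -0.67] w 0.0086 j [-0.32  0.42  0.28  2.11 -0.19  0.64  1.93]
```

View pics/w4.png

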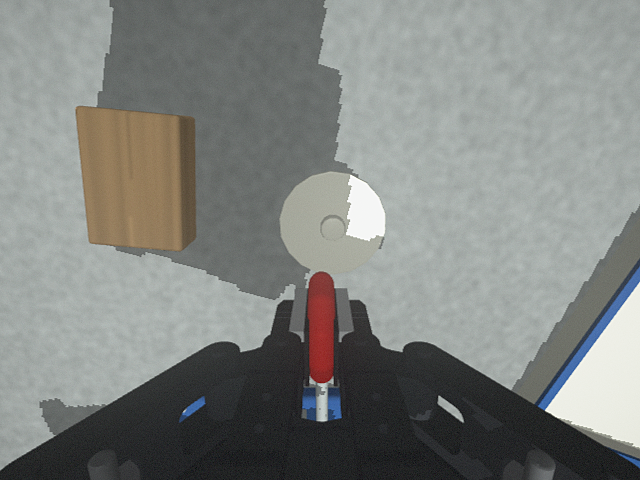

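View pics/s4c.png

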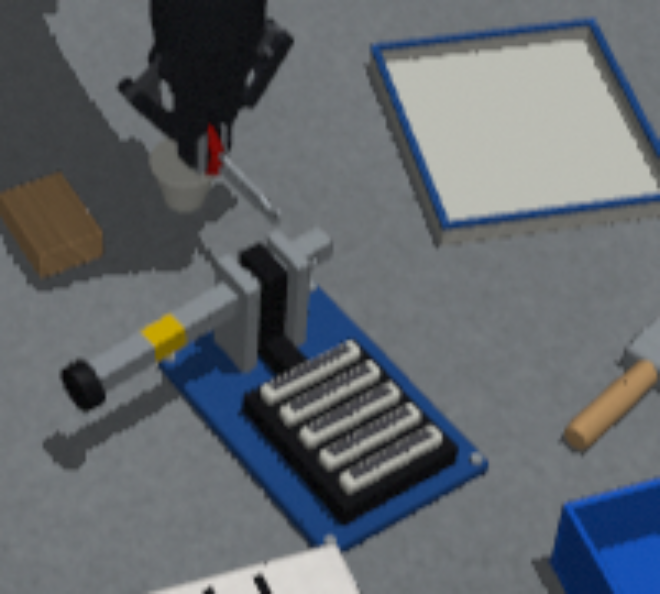

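>>> servo_tool(
  targets=[
    [[0,-0.45,0],0,-1],
    [[0.3,-0.45,-0.03],0,-1],
    [[0.8,-0.45,-0.03],0,-1],
    [[0.8,-0.45,-0.03],0,-1],
  ],
)

```text
time_s: 4.82
position: [0.4618, 0.0776, 0.1004]
tool_rot: [0.426, 0.564, -0.563, -0.427]
force: [-0.8, 1.7, -0.3]
gripper_width: 0.0085
```

>>> servo_tool(
  targets=[
    [[0.5,0,-0.02],0,-1],
    [[0.8,0,-0.03],0,-1],
    [[0.8,0,-0.03],0,-1],
  ],
)

```text
time_s: 5.07
position: [0.4472, 0.1386, 0.1001]
tool_rot: [0.427, 0.564, -0.563, -0.427]
force: [0.8, 1.4, -1.0]
gripper_width: 0.0084
```

>>> servo_tool(
  targets=[
    [[0.5,0,-0.02],0,-1],
    [[0.8,0,-0.02],0,-1],
    [[0.8,0,-0.02],0,-1],
  ],
)

```text
time_s: 5.32
position: [0.4315, 0.2006, 0.1]
tool_rot: [0.427, 0.564, -0.563, -0.427]
force: [-0.2, 0.4, -0.8]
gripper_width: 0.0086
```

>>> servo_tool(
  targets=[
    [[0.5,0,-0.02],0,-1],
    [[0.76,0,-0.02],0,-1],
    [[0.76,0,-0.02],0,-1],
    [[0.76,0,-0.02],0,-1],
  ],
)

```text
time_s: 5.65
position: [0.4178, 0.2558, 0.0999]
tool_rot: [-0.428, -0.563, 0.563, 0.428]
force: [0.8, -1.0, -1.0]
gripper_width: 0.0085
```

```bash
python3 snap.py w5; python3 snap.py s5 scene; python3 - <<'E'
from plant import bot
from h import *
s=bot.sense()
plan(s,[.418,.255,.015],105.3)
im=cv2.imread("pics/s5.png");cv2.imwrite("pics/s5c.png",cv2.resize(im[150:300,360:520],None,fx=4,fy=4))
E
```

```text
t 5.7 tcp [0.4181 0.2547 0.0999] xyaw 105.41 tooly [-0. -0. -1.] zyaw -164.6
shift shares [-2.74  -2.    -0.307] turn share -0.0139 deg yaw 1.59 F [ 0.55 -1.02 -0.67] w 0.0087 j [-0.8   0.37  0.22  2.06 -0.12  0.73  1.34]
t 5.75 tcp [0.4183 0.2542 0.1   ] xyaw 105.34 tooly [ 0. -0. -1.] zyaw -164.7
shift shares [-2.732 -1.999 -0.31 ] turn share -0.0145 deg yaw 1.66 F [ 0.65 -0.89  0.05] w 0.0084 j [-0.8   0.37  0.22  2.06 -0.12  0.73  1.34]
t 5.75 tcp [0.4183 0.2542 0.1   ] xyaw 105.34 tooly [ 0. -0. -1.] zyaw -164.7
shift shares [0.012 1.062 0.   ] turn share 0.0004 deg yaw -0.04 F [ 0.65 -0.89  0.05] w 0.0084 j [-0.8   0.37  0.22  2.06 -0.12  0.73  1.34]
```

View pics/w5.png

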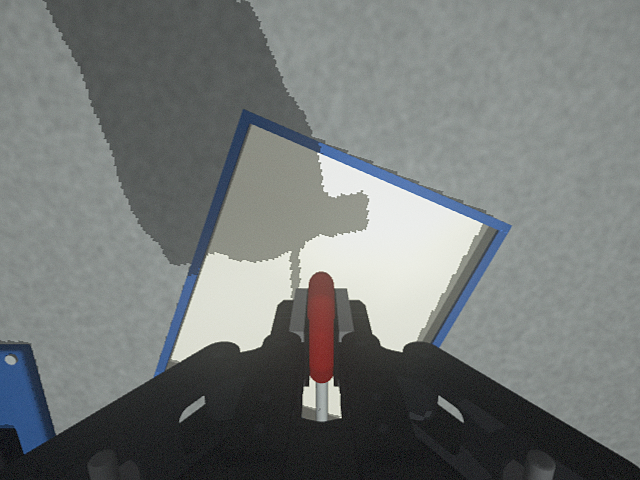

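View pics/s5c.png

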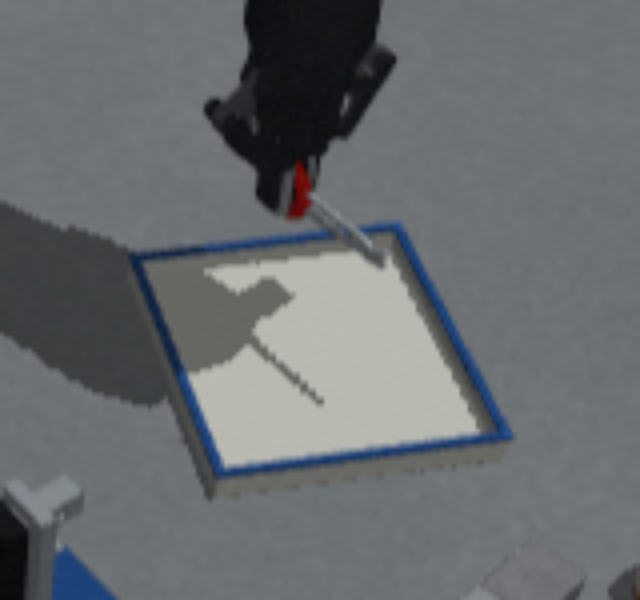

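>>> servo_tool(
  targets=[
    [[0,0.4,0],0,-1],
    [[0,0.8,0],0,-1],
    [[0,0.95,0],0,-1],
    [[0,1,0],0,-1],
    [[0,1,0],0,-1],
  ],
)

```text
time_s: 6.17
position: [0.418, 0.2536, 0.0195]
tool_rot: [-0.429, -0.561, 0.563, 0.429]
force: [0.2, 0.6, -0.9]
gripper_width: 0.0087
```

>>> servo_tool(
  targets=[
    [[0,0.05,0],0,-1],
    [[0,0.1,0],0,-1],
    [[0,0.1,0],0,-1],
  ],
)

```text
time_s: 6.42
position: [0.4181, 0.2548, 0.0123]
tool_rot: [0.429, 0.563, -0.562, -0.429]
force: [0.3, 0.4, -1.1]
gripper_width: 0.0087
```

Open gently, then rise.

>>> servo_tool(
  targets=[
    [[0,0,0],0,-0.5],
    [[0,0,0],0,-0.4],
    [[0,0,0],0,0],
    [[0,0,0],0,0.3],
    [[0,0,0],0,0.3],
    [[0,0,0],0,0.3],
  ],
)

```text
time_s: 6.92
position: [0.4178, 0.2548, 0.0122]
tool_rot: [0.429, 0.562, -0.562, -0.429]
force: [-0.2, 0.7, -0.6]
gripper_width: 0.0557
```

>>> servo_tool(
  targets=[
    [[0,-0.4,0],0,0.3],
    [[0,-0.8,0],0,0.3],
    [[0,-1,0],0,0.3],
    [[0,-1,0],0,0.3],
  ],
)

```text
time_s: 7.25
position: [0.4193, 0.2557, 0.0954]
tool_rot: [0.429, 0.564, -0.561, -0.428]
force: [0.2, 1.6, 0.1]
gripper_width: 0.0554
```

```bash
python3 snap.py w6; python3 snap.py s6 scene; python3 - <<'E'
from h import *
im=cv2.imread("pics/s6.png");cv2.imwrite("pics/s6c.png",cv2.resize(im[150:300,360:520],None,fx=4,fy=4))
E
```

```text
t 7.3 tcp [0.4186 0.2554 0.0937] xyaw 105.37 tooly [ 0.002  0.002 -1.   ] zyaw -164.6
shift shares [-2.743 -2.082 -0.307] turn share -0.0142 deg yaw 1.63 F [-0.2   0.85 -0.34] w 0.0556 j [-0.8   0.38  0.22  2.07 -0.13  0.71  1.34]
t 7.35 tcp [0.418  0.255  0.0925] xyaw 105.38 tooly [ 0.001  0.001 -1.   ] zyaw -164.6
shift shares [-2.742 -2.095 -0.312] turn share -0.0142 deg yaw 1.62 F [-0.02  0.17  0.27] w 0.056 j [-0.8   0.38  0.22  2.07 -0.13  0.71  1.34]
```

View pics/w6.png

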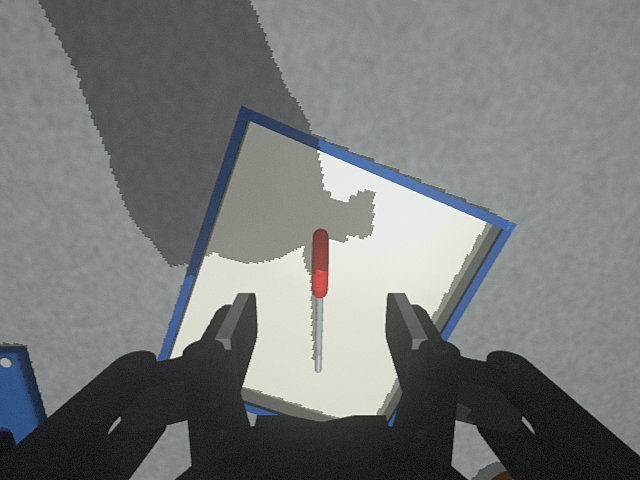

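View pics/s6c.png

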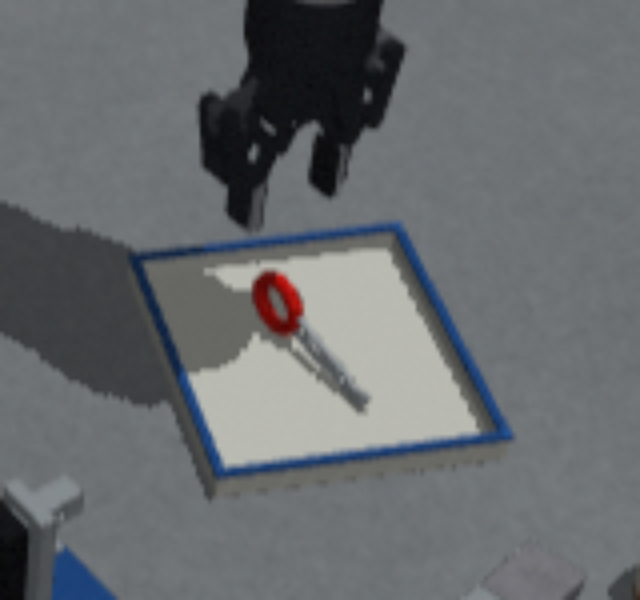

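```bash
python3 - <<'E'
import json
from h import *
o={}
for n in["w6","s6"]:
    im=cv2.imread(f"pics/{n}.png");h=cv2.cvtColor(im,cv2.COLOR_BGR2HSV)
    m=cv2.inRange(h,(0,150,60),(8,255,255))|cv2.inRange(h,(172,150,60),(180,255,255)); c=max(cv2.findContours(m,0,2)[0] if n=="w6" else [k for k in cv2.findContours(m,0,2)[0] if cv2.boundingRect(k)[0]>250],key=cv2.contourArea)
    x,y,w,hh=cv2.boundingRect(c);print(n,x,y,w,hh);o[n]=(x+w/2-.5,y+hh/2-.5)
J={n:json.load(open(f"pics/{n}.json")) for n in o}
print(tri(J["w6"],o["w6"],J["s6"],o["s6"]))
print("tip",tri(J["w6"],(318.5,371),J["s6"],(360+365/4,150+405/4)))
from plant import bot
O=np.array([.608,-.018,0]);u=np.array([np.cos(np.radians(105.3)),np.sin(np.radians(105.3)),0])
plan(bot.sense(),list((O-u*.055)[:2])+[.19],105.3)
E
```

```text
w6 313 270 15 22
s6 423 218 13 16
(array([0.43306768, 0.25514626, 0.03282353]), np.float64(0.007356038937346828))
tip (array([0.51382438, 0.27754195, 0.01225466]), np.float64(0.0037982781477761845))
t 7.35 tcp [0.418  0.255  0.0925] xyaw 105.38 tooly [ 0.001  0.001 -1.   ] zyaw -164.6
shift shares [-4.607 -1.22  -1.386] turn share 0.0007 deg yaw -0.08 F [-0.02  0.17  0.27] w 0.056 j [-0.8   0.38  0.22  2.07 -0.13  0.71  1.34]
```

```bash
python3 - <<'E'
import json
from h import *
J={n:json.load(open(f"pics/{n}.json")) for n in ["w6","s6"]}
print(tri(J["w6"],(320,263),J["s6"],(360+278/4,150+303/4)))
E
```

```text
(array([0.42626137, 0.25646328, 0.0250009 ]), np.float64(0.00017224165224265968))
```

```bash
python3 - <<'E'
from plant import bot
from h import *
S=bot.camera_info("scene")
print("cruc_b",onz(S,(238,372),.046))
plan(bot.sense(),[.53,-.24,.26],105.3)
E
```

```text
cruc_b [ 0.72585883 -0.2855488   0.046     ]
t 7.35 tcp [0.418  0.255  0.0925] xyaw 105.38 tooly [ 0.001  0.001 -1.   ] zyaw -164.6
shift shares [-6.336 -2.097  0.288] turn share 0.0007 deg yaw -0.08 F [-0.02  0.17  0.27] w 0.056 j [-0.8   0.38  0.22  2.07 -0.13  0.71  1.34]
```

>>> servo_tool(
  targets=[
    [[-0.2,-0.5,0],0,1],
    [[-0.6,-0.9,0],0,1],
    [[-0.95,-1,0.04],0,1],
    [[-0.95,-1,0.04],0,1],
  ],
)

```text
time_s: 7.68
position: [0.4366, 0.1759, 0.1738]
tool_rot: [0.431, 0.562, -0.561, -0.43]
force: [1.0, -1.3, -0.2]
gripper_width: 0.085
```

>>> servo_tool(
  targets=[
    [[-0.45,-0.2,0],0,1],
    [[-0.95,-0.6,0.04],0,1],
    [[-0.95,-1,0.04],0,1],
  ],
)

```text
time_s: 7.93
position: [0.451, 0.1015, 0.2502]
tool_rot: [-0.429, -0.559, 0.563, 0.431]
force: [1.1, -0.2, -0.3]
gripper_width: 0.0855
```

>>> servo_tool(
  targets=[
    [[-0.45,0,0],0,1],
    [[-0.9,0,0.04],0,1],
    [[-0.9,0,0.04],0,1],
  ],
)

```text
time_s: 8.18
position: [0.4684, 0.0302, 0.2517]
tool_rot: [-0.431, -0.561, 0.561, 0.43]
force: [-0.6, -1.0, -0.8]
gripper_width: 0.0854
```

>>> servo_tool(
  targets=[
    [[-0.45,0,0],0,1],
    [[-0.9,0,0.04],0,1],
    [[-0.9,0,0.04],0,1],
  ],
)

```text
time_s: 8.43
position: [0.484, -0.0401, 0.2512]
tool_rot: [-0.431, -0.56, 0.562, 0.43]
force: [-0.5, -1.0, 0.4]
gripper_width: 0.0852
```

>>> servo_tool(
  targets=[
    [[-0.45,0,0],0,1],
    [[-0.9,0,0.04],0,1],
    [[-0.9,0,0.04],0,1],
  ],
)

```text
time_s: 8.68
position: [0.4997, -0.1104, 0.2512]
tool_rot: [-0.431, -0.56, 0.562, 0.43]
force: [-0.5, -1.4, -0.8]
gripper_width: 0.0852
```

>>> servo_tool(
  targets=[
    [[-0.45,0,0],0,1],
    [[-0.9,0,0.04],0,1],
    [[-0.9,0,0.04],0,1],
  ],
)

```text
time_s: 8.93
position: [0.5154, -0.1808, 0.251]
tool_rot: [-0.431, -0.56, 0.562, 0.43]
force: [0.2, -1.1, -0.4]
gripper_width: 0.0857
```

>>> servo_tool(
  targets=[
    [[-0.45,0,0],0,1],
    [[-0.83,0,0.04],0,1],
    [[-0.83,0,0.04],0,1],
    [[-0.83,0,0.04],0,1],
  ],
)

```text
time_s: 9.27
position: [0.5297, -0.241, 0.2506]
tool_rot: [-0.429, -0.561, 0.562, 0.43]
force: [1.3, -0.5, -0.3]
gripper_width: 0.0852
```

```bash
python3 snap.py w7
```

```text
t 9.32 tcp [ 0.53   -0.2396  0.2508] xyaw 105.3 tooly [-0.002  0.    -1.   ] zyaw -164.7
shift shares [ 3.59  -0.114 -0.594] turn share -0.0148 deg yaw 1.7 F [ 0.21  0.25 -0.51] w 0.0852 j [-0.08  0.36  0.58  1.72 -0.21  1.13  2.4 ]
```

View pics/w7.png

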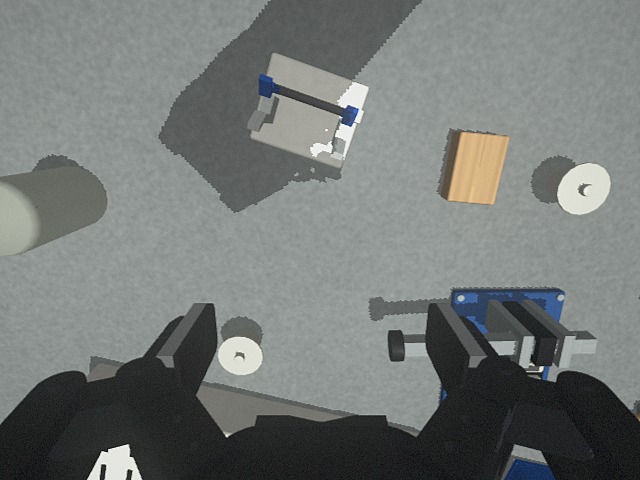

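```bash
python3 - <<'E'
from h import *
im=cv2.imread("pics/w7.png")
cv2.imwrite("pics/w7c.png",cv2.resize(im[40:185,230:380],None,fx=4,fy=4,interpolation=cv2.INTER_CUBIC))
E
```

```text
(no output)
```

View pics/w7c.png

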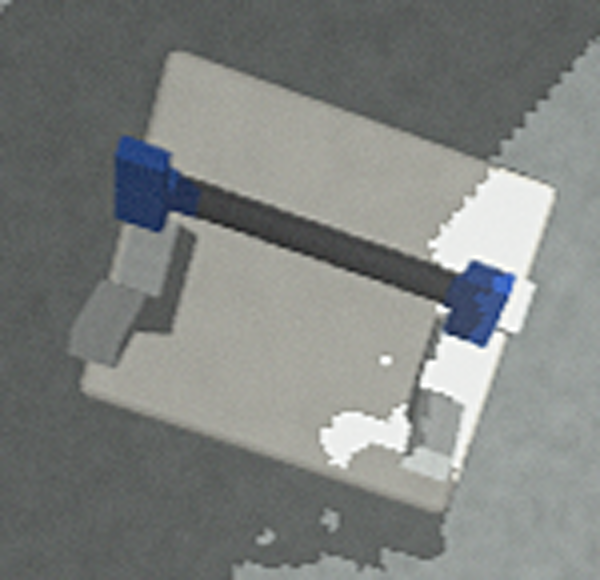

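```bash
python3 - <<'E'
import json
from h import *
W=json.load(open("pics/w7.json")); print(W["xyz"])
c=lambda q:(230+q[0]/4,40+q[1]/4)
B=[onz(W,c(q),.012) for q in [(168,50),(558,185),(443,514),(79,394)]]
for a,b in zip(B,B[1:]+B[:1]): print("base",np.round(a,4),round(np.linalg.norm(b-a),4),np.degrees(np.arctan2(*(b-a)[1::-1])))
cen=np.mean(B,0); print("cen",cen)
yaw=np.mean([np.arctan2(*(B[1]-B[0])[1::-1]),np.arctan2(*(B[2]-B[3])[1::-1])])-np.pi/2
y2=np.mean([np.arctan2(*(B[2]-B[1])[1::-1]),np.arctan2(*(B[3]-B[0])[1::-1])])
print(np.degrees([yaw,y2])); th=(yaw+y2)/2
X=np.array([np.cos(th),np.sin(th),0]);Y=np.array([-np.sin(th),np.cos(th),0])
def loc(q,z): d=onz(W,c(q),z)-cen; return np.round([d@X*1000,d@Y*1000],1)
print("jaw tops",[loc(q,.091) for q in [(118,138),(170,152),(163,230),(115,217),(470,262),(513,275),(487,345),(445,330)]])
print("back tops?",[(loc(q,.088)) for q in [(100,280),(145,290),(125,362),(70,352)]])
print("back tops R",[(loc(q,.088)) for q in [(415,390),(462,402),(452,455),(405,462),(455,480)]])
print("floor?",[(loc(q,.05)) for q in [(125,225),(185,235),(155,298),(112,285)]])
E
```

```text
[0.4565983569061157, -0.26173312371140117, 0.3946125902120953]
base [ 0.4024 -0.3247  0.012 ] 0.0993 87.60838946920198
base [ 0.4066 -0.2255  0.012 ] 0.0843 -3.511788574645971
base [ 0.4907 -0.2307  0.012 ] 0.0984 -92.78328505488678
base [ 0.4859 -0.329   0.012 ] 0.0836 177.06797212011588
cen [ 0.44640054 -0.27747717  0.012     ]
[-2.58744779 -3.22190823]
jaw tops [array([-13.2, -40.9]), array([-13.9, -30.6]), array([  0.1, -28.1]), array([  0.7, -37.7]), array([-13.1,  31.3]), array([-13.4,  40.2]), array([ 0.7, 39.7]), array([ 0.6, 30.8])]
back tops? [array([ 12.9, -38. ]), array([ 12. , -28.9]), array([ 26.6, -29.1]), array([ 28.2, -40.2])]
back tops R [array([13.5, 28.9]), array([12.7, 38.8]), array([23.4, 40.3]), array([27.8, 31.5]), array([28. , 42.6])]
floor? [array([  0.4, -42.4]), array([ -1.7, -29.1]), array([ 13.2, -31.9]), array([ 13.6, -41.9])]
```

```bash
python3 - <<'E'
import json
from h import *
from plant import bot
S=bot.camera_info("scene")
W=json.load(open("pics/w7.json"))
c=lambda q:(230+q[0]/4,40+q[1]/4)
c2=lambda q:(180+q[0]/8,240+q[1]/8)
th=np.radians(-2.9);X=np.array([np.cos(th),np.sin(th),0]);Y=np.array([-np.sin(th),np.cos(th),0]);O=np.array([.4509,-.2777,0])
for n,a,b in [("jawL top",(140,146),(144,145)),("jawR top",(403,100),(491,268)),("jawL bot edge",(155,232),(140,224)),("jawR bot",(418,185),(466,338)),("backL top far",(156,248),(122,285)),("backL outer",(157,264),(98,356)),("backR outer",(421,212),(432,467))]:
    p,e=tri(S,c2(a),W,c(b)); d=p-O; print(n,np.round([d@X*1e3,d@Y*1e3,p[2]*1e3,e*1e3],1))
# knob & bar far end check tri
print(S["xyz"])
E
```

```text
jawL top [-18.5 -36.2  84.    1.4]
jawR top [-18.4  36.7  83.9   1.2]
jawL bot edge [ -4.8 -36.4  63.7   1.5]
jawR bot [-4.6 37.2 63.7  0.4]
backL top far [  8.2 -36.2  70.2   0.6]
backL outer [ 23.2 -36.1  78.9   0.1]
backR outer [22.9 36.8 80.4  1.8]
[ 1.4518723  -0.33789896  1.0532583 ]
```

```bash
python3 - <<'E'
from plant import bot
from h import *
plan(bot.sense(),[.6225,-.071,.16],15.3)
E
```

```text
t 9.32 tcp [ 0.53   -0.2396  0.2508] xyaw 105.3 tooly [-0.002  0.    -1.   ] zyaw -164.7
shift shares [ 1.726  1.132 -1.674] turn share -0.7854 deg yaw 90.0 F [ 0.21  0.25 -0.51] w 0.0852 j [-0.08  0.36  0.58  1.72 -0.21  1.13  2.4 ]
```

>>> servo_tool(
  targets=[
    [[0.45,0,-0.45],0,1],
    [[0.9,0,-0.9],0,1],
    [[0.9,0,-0.9],0,1],
    [[0.9,0,-0.9],0,1],
  ],
)

```text
time_s: 9.65
position: [0.5827, -0.1442, 0.251]
tool_rot: [0.426, 0.564, -0.564, -0.427]
force: [0.1, -0.4, -0.8]
gripper_width: 0.0852
```

>>> servo_tool(
  targets=[
    [[0.4,0,-0.4],0.7,1],
    [[0.8,0.1,-0.75],0.7,1],
    [[0.83,0.2,-0.77],0.7,1],
    [[0.83,0.3,-0.77],0.7,1],
    [[0.83,0.4,-0.77],0.7,1],
    [[0.83,0.4,-0.77],0.7,1],
    [[0.83,0.4,-0.77],0.7,1],
    [[0.83,0.4,-0.77],0.7,1],
    [[0.83,0.4,-0.77],0.7,1],
    [[0.83,0.4,-0.77],0.7,1],
    [[0.83,0.4,-0.77],0.7,1],
    [[0.83,0.4,-0.77],0.7,1],
  ],
)

```text
time_s: 10.65
position: [0.6221, -0.0695, 0.2195]
tool_rot: [-0.69, -0.152, 0.152, 0.691]
force: [-0.8, 0.7, -0.5]
gripper_width: 0.0854
```

```bash
python3 snap.py w8;python3 - <<'E'
from plant import bot
from h import *
plan(bot.sense(),[.6225,-.071,.13],15.3)
E
```

```text
t 10.7 tcp [ 0.6222 -0.0696  0.2195] xyaw 25.07 tooly [-0.001 -0.    -1.   ] zyaw 115.1
shift shares [-0.75  -0.504  2.001] turn share -0.715 deg yaw 81.93 F [0.52 1.09 0.53] w 0.0856 j [-0.51  0.54  0.81  1.64 -0.42  1.14  0.84]
t 10.7 tcp [ 0.6222 -0.0696  0.2195] xyaw 25.07 tooly [-0.001 -0.    -1.   ] zyaw 115.1
shift shares [-0.003  1.119 -0.018] turn share 0.0852 deg yaw -9.77 F [0.52 1.09 0.53] w 0.0856 j [-0.51  0.54  0.81  1.64 -0.42  1.14  0.84]
```

View pics/w8.png

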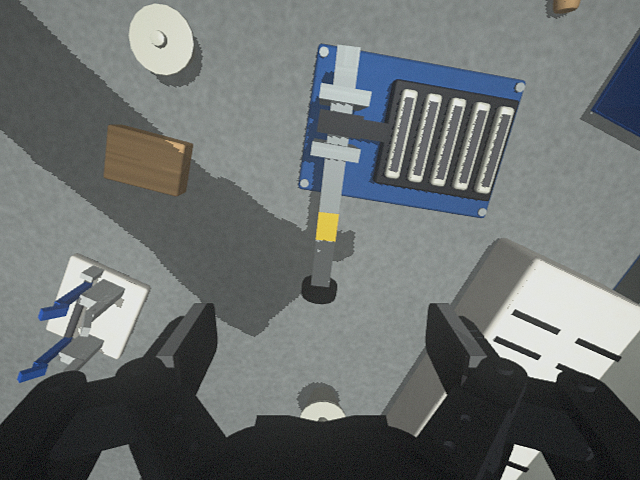

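>>> servo_tool(
  targets=[
    [[0,0.3,0],0.085,1],
    [[0,0.7,0],0.085,1],
    [[0,0.8,0],0.085,1],
    [[0,0.8,0],0.085,1],
  ],
)

```text
time_s: 11.03
position: [0.6212, -0.07, 0.1541]
tool_rot: [-0.7, -0.095, 0.098, 0.701]
force: [0.7, -0.5, 0.8]
gripper_width: 0.0853
```

```bash
python3 snap.py w9;python3 - <<'E'
from plant import bot
from h import *
import json
for n in ["w8","w9"]:
    W=json.load(open(f"pics/{n}.json"));im=cv2.imread(f"pics/{n}.png");h=cv2.cvtColor(im,cv2.COLOR_BGR2HSV)
    m=cv2.inRange(h,(20,130,60),(35,255,255)); n_,l,st,ce=cv2.connectedComponentsWithStats(m)
    for i in range(1,n_):
        if st[i,4]>60:print(n,"yellow",st[i],ce[i],onz(W,ce[i],.08))
plan(bot.sense(),[.6225,-.071,.054],15.3)
E
```

```text
t 11.08 tcp [ 0.6222 -0.0705  0.156 ] xyaw 15.66 tooly [-0.002 -0.    -1.   ] zyaw 105.7
shift shares [-1.066 -1.298  1.863] turn share 0.7737 deg yaw -88.66 F [-0.28  0.38  1.53] w 0.0855 j [-0.5   0.63  0.8   1.7  -0.51  1.04  0.74]
w8 yellow [316 212  23  30 549] [326.57741348 226.4298725 ] [ 0.62658762 -0.06999459  0.08      ]
w9 yellow [317 235  27  35 859] [330.50523865 251.5774156 ] [ 0.62674485 -0.0696456   0.08      ]
t 11.08 tcp [ 0.6222 -0.0705  0.156 ] xyaw 15.66 tooly [-0.002 -0.    -1.   ] zyaw 105.7
shift shares [ 0.004  1.275 -0.008] turn share 0.0032 deg yaw -0.36 F [-0.28  0.38  1.53] w 0.0855 j [-0.5   0.63  0.8   1.7  -0.51  1.04  0.74]
```

View pics/w9.png

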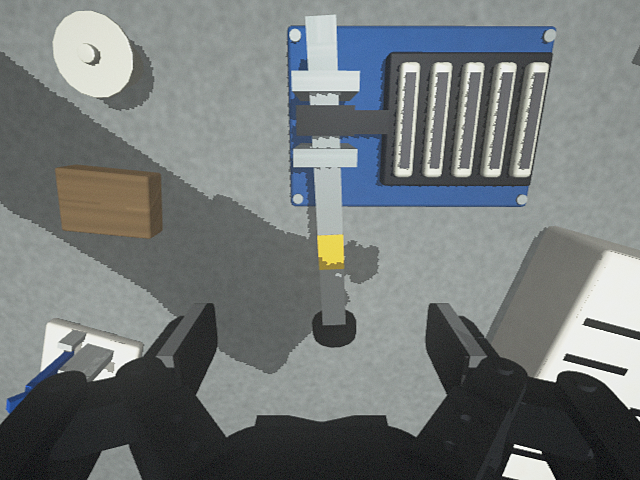

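>>> servo_tool(
  targets=[
    [[0.03,0.4,0],0.003,1],
    [[0.03,0.8,0],0.003,1],
    [[0.03,0.9,0],0.003,1],
    [[0.03,0.9,0],0.003,1],
  ],
)

```text
time_s: 11.42
position: [0.6244, -0.07, 0.0838]
tool_rot: [-0.701, -0.093, 0.094, 0.701]
force: [-0.8, -0.2, -0.5]
gripper_width: 0.0853
```

```bash
python3 snap.py w10
```

```text
t 11.47 tcp [ 0.6253 -0.0703  0.0854] xyaw 15.15 tooly [ 0. -0. -1.] zyaw 105.1
shift shares [-1.118 -2.183  1.86 ] turn share 0.7692 deg yaw -88.15 F [-0.67 -1.29  0.95] w 0.0854 j [-0.46  0.71  0.74  1.73 -0.58  0.93  0.79]
```

View pics/w10.png

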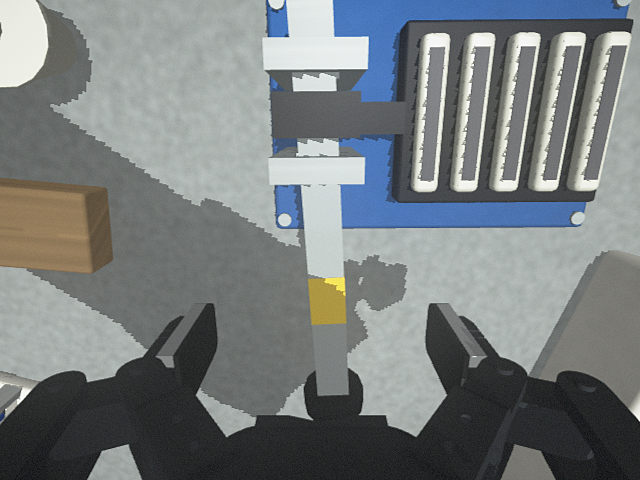

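```bash
python3 - <<'E'
from h import *
import json
W=json.load(open("pics/w9.json"))
f=lambda n,a,b,z:(print(n,onz(W,a,z),onz(W,b,z),np.degrees(np.arctan2(*(onz(W,b,z)-onz(W,a,z))[1::-1]))))
f("bar",(334,322),(320.5,15),.08)
f("barband",(330.5,251),(320.5,15),.08)
f("base left edge",(292,205),(288.5,27),.012); f("base right",(537,206),(555,27),.012); f("base bottom",(292,206),(537,207),.012); f("base top",(289,27),(555,27),.012)
f("ear1 bottom edge",(292,166),(357,166),.089);f("ear2",(292,72),(359,71),.089)
W=json.load(open("pics/w10.json"))
f("bar10",(333,388),(310,8),.08);f("bar10",(333,388),(322.5,195),.08)
f("ear1 10",(269,184),(365,183),.089)
im=cv2.imread("pics/w10.png");cv2.imwrite("pics/w10c.png",cv2.resize(im[0:420,240:400],None,fx=1.9*2,fy=1.4))
E
```

```text
bar [ 0.64317319 -0.11790763  0.08      ] [0.58468141 0.05678181 0.08      ] 108.5122423976856
barband [ 0.62663291 -0.06927028  0.08      ] [0.58468141 0.05678181 0.08      ] 108.40799937866767
base left edge [ 0.59366477 -0.06231047  0.012     ] [0.55981447 0.06052523 0.012     ] 105.40681417046817
base right [ 0.78408277 -0.00954085  0.012     ] [0.7398578  0.11079163 0.012     ] 110.17954572380178
base bottom [ 0.59386818 -0.06310848  0.012     ] [ 0.78444498 -0.0102926   0.012     ] 15.490019912964827
base top [0.56015337 0.06061985 0.012     ] [0.7398578  0.11079163 0.012     ] 15.599228769491253
ear1 bottom edge [ 0.59011093 -0.02285192  0.089     ] [ 0.62588798 -0.01279809  0.089     ] 15.69606306833836
ear2 [0.57794889 0.02486342 0.089     ] [0.61207809 0.03491511 0.089     ] 16.410693296339318
bar10 [ 0.64227947 -0.11460367  0.08      ] [0.59000772 0.04070654 0.08      ] 108.60135501883775
bar10 [ 0.64227947 -0.11460367  0.08      ] [ 0.61207226 -0.02332189  0.08      ] 108.31054861348954
ear1 10 [ 0.59061953 -0.02300658  0.089     ] [ 0.62617962 -0.01296141  0.089     ] 15.774167504869478
```

```bash
python3 - <<'E'
from plant import bot
from h import *
plan(bot.sense(),[.6268,-.0700,.054],18.5)
E
```

```text
t 11.47 tcp [ 0.6253 -0.0703  0.0854] xyaw 15.15 tooly [ 0. -0. -1.] zyaw 105.1
shift shares [ 0.02   0.392 -0.001] turn share -0.0293 deg yaw 3.35 F [-0.67 -1.29  0.95] w 0.0854 j [-0.46  0.71  0.74  1.73 -0.58  0.93  0.79]
```

>>> servo_tool(
  targets=[
    [[0.02,0.15,0],-0.029,1],
    [[0.02,0.39,0],-0.029,1],
    [[0.02,0.39,0],-0.029,1],
    [[0.02,0.39,0],-0.029,1],
  ],
)

```text
time_s: 11.8
position: [0.627, -0.0699, 0.0547]
tool_rot: [0.698, 0.113, -0.113, -0.698]
force: [-0.0, -0.7, 0.6]
gripper_width: 0.0853
```

>>> servo_tool(
  targets=[
    [[0,0,0],0,-1],
    [[0,0,0],0,-1],
    [[0,0,0],0,-1],
    [[0,0,0],0,-1],
    [[0,0,0],0,-1],
    [[0,0,0],0,-1],
    [[0,0,0],0,-1],
    [[0,0,0],0,-1],
    [[0,0,0],0,-1],
  ],
  newtons=60,
)

```text
time_s: 12.55
position: [0.6266, -0.0695, 0.0531]
tool_rot: [0.698, 0.113, -0.113, -0.698]
force: [1.3, 0.7, 3.3]
gripper_width: 0.0149
```

```bash
python3 snap.py w11;python3 - <<'E'
from plant import bot
from h import *
s=bot.sense()
plan(s,[.6226,-.0710,s["position"][2]],15.4)
E
```

```text
t 12.6 tcp [ 0.6267 -0.0695  0.0531] xyaw 18.4 tooly [ 0.  0. -1.] zyaw 108.4
shift shares [-1.03  -2.587  1.917] turn share -0.7732 deg yaw 88.6 F [1.08 0.55 4.4 ] w 0.0148 j [-0.43  0.75  0.69  1.74 -0.6   0.87  0.86]
t 12.6 tcp [ 0.6267 -0.0695  0.0531] xyaw 18.4 tooly [ 0.  0. -1.] zyaw 108.4
shift shares [-0.054 -0.    -0.002] turn share 0.0261 deg yaw -3.0 F [1.08 0.55 4.4 ] w 0.0148 j [-0.43  0.75  0.69  1.74 -0.6   0.87  0.86]
```

View pics/w11.png

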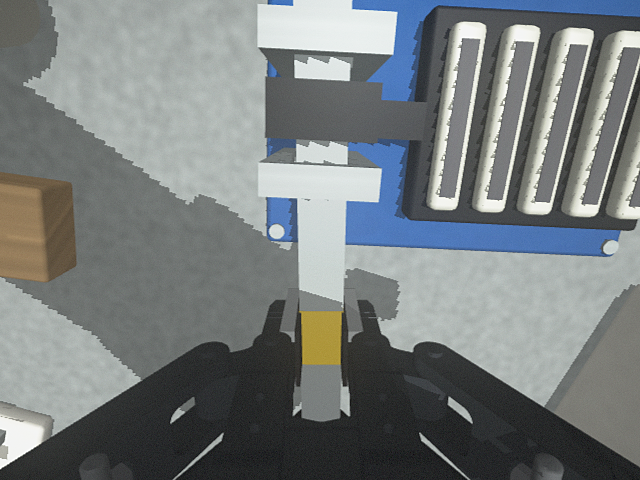

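>>> servo_tool(
  targets=[
    [[-0.02,0,0],0.01,-1],
    [[-0.04,0,0],0.02,-1],
    [[-0.05,0,0],0.026,-1],
    [[-0.05,0,0],0.026,-1],
  ],
)

```text
time_s: 12.93
position: [0.6226, -0.0708, 0.0531]
tool_rot: [0.701, 0.094, -0.094, -0.701]
force: [3.3, 2.2, 5.9]
gripper_width: 0.015
```

>>> servo_tool(
  targets=[
    [[0,0,-0.05],0,-1],
    [[0,0,-0.15],0,-1],
    [[0,0,-0.3],0,-1],
    [[0,0,-0.45],0,-1],
    [[0,0,-0.6],0,-1],
    [[0,0,-0.6],0,-1],
  ],
)

```text
time_s: 13.43
position: [0.6351, -0.1208, 0.0528]
tool_rot: [0.702, 0.093, -0.094, -0.7]
force: [0.2, -1.0, -3.6]
gripper_width: 0.0152
```

```bash
python3 snap.py w12;python3 - <<'E'
from plant import bot
from h import *
s=bot.sense(); print(s["wrist_torque"])
u=np.array([-.2656,.9641]);p=np.array([.608,-.018])-u*.147
plan(s,[p[0],p[1],s["position"][2]],15.4)
E
```

```text
t 13.48 tcp [ 0.635  -0.1194  0.0526] xyaw 15.27 tooly [-0.001 -0.001 -1.   ] zyaw 105.3
shift shares [-1.072 -2.594  2.484] turn share 0.7703 deg yaw -88.27 F [-0.68 -0.21 -3.19] w 0.0148 j [-0.35  0.78  0.7   1.7  -0.62  0.9   0.88]
[-0.19940373  0.00545928 -0.00486117]
t 13.48 tcp [ 0.635  -0.1194  0.0526] xyaw 15.27 tooly [-0.001 -0.001 -1.   ] zyaw 105.3
shift shares [ 0.013  0.001 -0.526] turn share -0.0011 deg yaw 0.13 F [-0.68 -0.21 -3.19] w 0.0148 j [-0.35  0.78  0.7   1.7  -0.62  0.9   0.88]
```

View pics/w12.png

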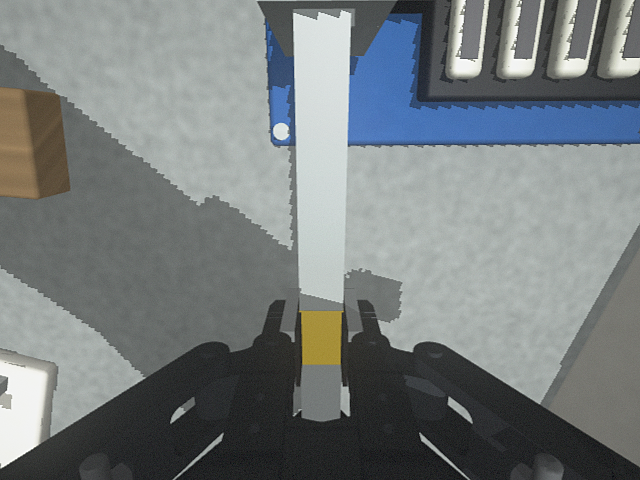

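>>> servo_tool(
  targets=[
    [[0,0,-0.15],0,-1],
    [[0.01,0,-0.3],0,-1],
    [[0.01,0,-0.45],0,-1],
    [[0.01,0,-0.55],0,-1],
    [[0.01,0,-0.55],0,-1],
    [[0.01,0,-0.55],0,-1],
  ],
)

```text
time_s: 13.98
position: [0.6477, -0.16, 0.0529]
tool_rot: [0.701, 0.094, -0.094, -0.701]
force: [-0.1, 0.1, -1.9]
gripper_width: 0.0149
```

```bash
python3 snap.py w13;python3 - <<'E'
from plant import bot
from h import *
s=bot.sense(); 
d=s["position"][:2]-np.array([.608,-.018]); print("bar y approx",d@np.array([-.2656,.9641])+.055)
plan(s,[.4503,-.2777,.15],-2.9)
E
```

```text
t 14.03 tcp [ 0.6478 -0.1592  0.0528] xyaw 15.4 tooly [-0.  0. -1.] zyaw 105.4
shift shares [-1.087 -2.589  3.013] turn share 0.7714 deg yaw -88.4 F [-0.68  0.18 -3.17] w 0.015 j [-0.27  0.81  0.69  1.64 -0.62  0.93  0.92]
bar y approx -0.09171369085561293
t 14.03 tcp [ 0.6478 -0.1592  0.0528] xyaw 15.4 tooly [-0.  0. -1.] zyaw 105.4
shift shares [-2.773 -1.215 -0.772] turn share 0.1597 deg yaw -18.3 F [-0.68  0.18 -3.17] w 0.015 j [-0.27  0.81  0.69  1.64 -0.62  0.93  0.92]
```

View pics/w13.png

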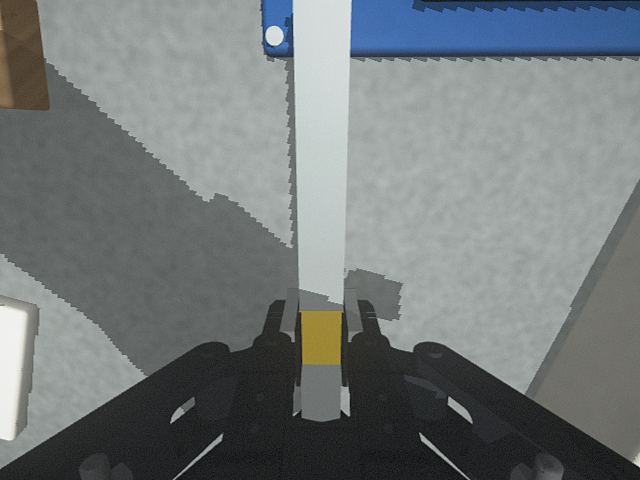

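>>> servo_tool(
  targets=[
    [[0,-0.4,-0.05],0,-1],
    [[0,-0.8,-0.05],0,-1],
    [[0,-1,-0.05],0,-1],
    [[-0.4,-1,-0.1],0,-1],
    [[-0.8,-1,-0.2],0,-1],
    [[-0.8,-1,-0.2],0,-1],
  ],
)

```text
time_s: 14.53
position: [0.5856, -0.1948, 0.1335]
tool_rot: [0.701, 0.093, -0.094, -0.701]
force: [-0.3, -1.2, -2.4]
gripper_width: 0.0148
```

>>> servo_tool(
  targets=[
    [[-0.4,-0.1,-0.15],0,-1],
    [[-0.8,-0.2,-0.25],0,-1],
    [[-0.95,-0.2,-0.25],0,-1],
    [[-0.95,-0.2,-0.25],0,-1],
  ],
)

```text
time_s: 14.87
position: [0.5199, -0.2324, 0.1496]
tool_rot: [-0.701, -0.094, 0.093, 0.701]
force: [-0.6, 0.4, -3.4]
gripper_width: 0.0149
```

>>> servo_tool(
  targets=[
    [[-0.4,0,-0.15],0.05,-1],
    [[-0.8,0,-0.25],0.1,-1],
    [[-0.9,0,-0.25],0.16,-1],
    [[-0.9,0,-0.25],0.16,-1],
    [[-0.9,0,-0.25],0.16,-1],
  ],
)

```text
time_s: 15.28
position: [0.4588, -0.269, 0.149]
tool_rot: [-0.707, 0.017, -0.017, 0.707]
force: [-0.1, 0.4, -2.3]
gripper_width: 0.0147
```

```bash
python3 snap.py w14; python3 snap.py s14 scene; python3 - <<'E'
from plant import bot
from h import *
s=bot.sense(); 
plan(s,[.4503,-.2777,.12],-2.9)
im=cv2.imread("pics/s14.png");cv2.imwrite("pics/s14c.png",cv2.resize(im[180:320,150:350],None,fx=4,fy=4,interpolation=cv2.INTER_CUBIC))
E
```

```text
t 15.33 tcp [ 0.4593 -0.2687  0.1489] xyaw -2.69 tooly [ 0.  0. -1.] zyaw 87.3
shift shares [ 0.322 -1.388  4.004] turn share 0.6136 deg yaw -70.31 F [ 0.33 -0.05 -2.38] w 0.0148 j [-0.25  0.51  0.93  1.94 -0.51  0.94  0.88]
t 15.38 tcp [ 0.4594 -0.2687  0.1489] xyaw -2.67 tooly [ 0.  0. -1.] zyaw 87.3
shift shares [ 0.321 -1.389  4.003] turn share 0.6137 deg yaw -70.33 F [ 0.49  0.27 -2.35] w 0.0148 j [-0.25  0.51  0.93  1.94 -0.51  0.94  0.88]
t 15.38 tcp [ 0.4594 -0.2687  0.1489] xyaw -2.67 tooly [ 0.  0. -1.] zyaw 87.3
shift shares [-0.109  0.361 -0.118] turn share 0.002 deg yaw -0.23 F [ 0.49  0.27 -2.35] w 0.0148 j [-0.25  0.51  0.93  1.94 -0.51  0.94  0.88]
```

View pics/w14.png

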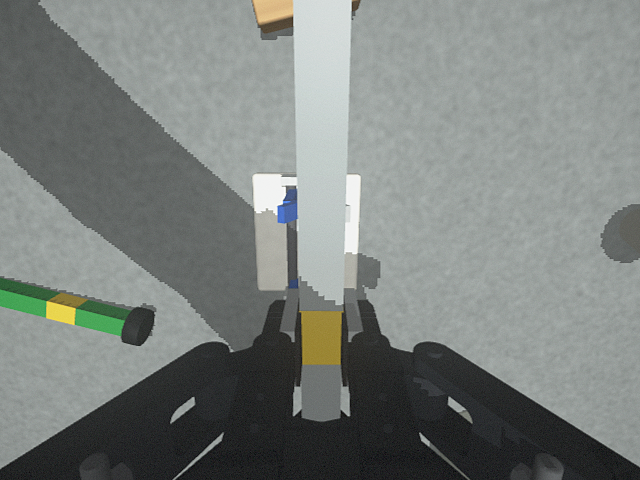

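View pics/s14c.png

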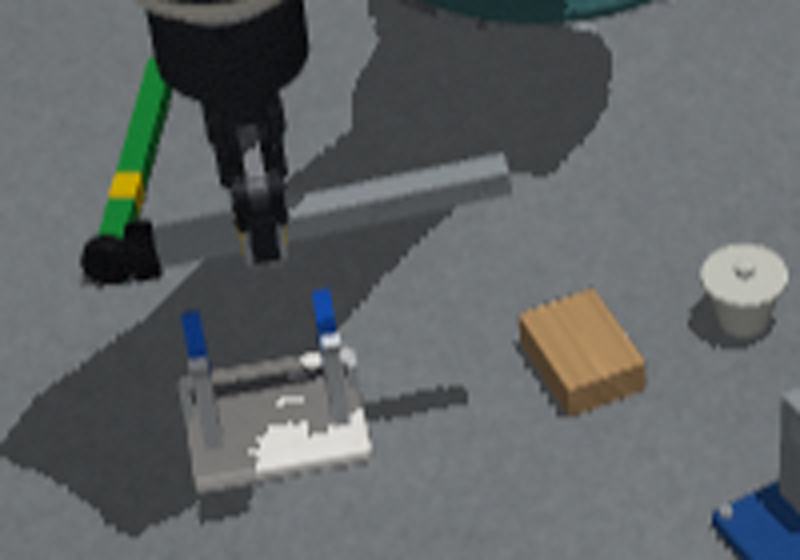

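```bash
python3 - <<'E'
from h import *
import json
W=json.load(open("pics/w14.json"))
th=np.radians(-2.9);X=np.array([np.cos(th),np.sin(th),0]);Y=np.array([-np.sin(th),np.cos(th),0]);O=np.array([.4503,-.2777,0])
for q,z in [((253.5,176),.012),((360.5,176),.012),((258,289),.012),((357.5,283),.012),((297,300),.08),((345,300),.08),((297,20),.08),((351,20),.08)]:
    zz=z if z<.05 else .149+.019+.008
    d=onz(W,q,zz)-O; print(q,np.round([d@X*1e3,d@Y*1e3],1))
E
```

```text
(253.5, 176) [-44.5  47.7]
(360.5, 176) [38.4 47.8]
(258, 289) [-45.9 -48.2]
(357.5, 283) [ 38.9 -42.4]
(297, 300) [-0.6 25. ]
(345, 300) [16.6 25. ]
(297, 20) [  1.  113.5]
(351, 20) [ 16.5 113.5]
```

>>> servo_tool(
  targets=[
    [[-0.11,0,-0.12],0.002,-1],
    [[-0.11,0.3,-0.12],0.002,-1],
    [[-0.11,0.6,-0.12],0.002,-1],
    [[-0.11,0.7,-0.12],0.002,-1],
    [[-0.11,0.7,-0.12],0.002,-1],
    [[-0.11,0.7,-0.12],0.002,-1],
  ],
)

```text
time_s: 15.88
position: [0.4492, -0.279, 0.0934]
tool_rot: [0.707, -0.019, 0.019, -0.707]
force: [0.4, -0.8, -2.0]
gripper_width: 0.015
```

```bash
python3 snap.py w15; python3 snap.py s15 scene; python3 - <<'E'
from plant import bot
from h import *
s=bot.sense(); 
plan(s,[.4503,-.2777,.039],-2.9)
im=cv2.imread("pics/s15.png");cv2.imwrite("pics/s15c.png",cv2.resize(im[220:320,160:300],None,fx=5.5,fy=5.5,interpolation=cv2.INTER_CUBIC))
E
```

```text
t 15.93 tcp [ 0.4495 -0.2792  0.0938] xyaw -3.12 tooly [ 0.001 -0.001 -1.   ] zyaw 86.9
shift shares [ 0.408 -2.079  4.142] turn share 0.6098 deg yaw -69.88 F [ 0.38  0.01 -2.9 ] w 0.0148 j [-0.17  0.58  0.86  1.99 -0.59  0.84  0.97]
t 15.98 tcp [ 0.4497 -0.2792  0.094 ] xyaw -3.12 tooly [ 0.001 -0.001 -1.   ] zyaw 86.9
shift shares [ 0.407 -2.076  4.141] turn share 0.6098 deg yaw -69.88 F [ 0.07  0.04 -3.18] w 0.0145 j [-0.17  0.58  0.86  1.99 -0.59  0.84  0.97]
t 15.98 tcp [ 0.4497 -0.2792  0.094 ] xyaw -3.12 tooly [ 0.001 -0.001 -1.   ] zyaw 86.9
shift shares [0.006 0.688 0.019] turn share -0.0019 deg yaw 0.22 F [ 0.07  0.04 -3.18] w 0.0145 j [-0.17  0.58  0.86  1.99 -0.59  0.84  0.97]
```

View pics/w15.png

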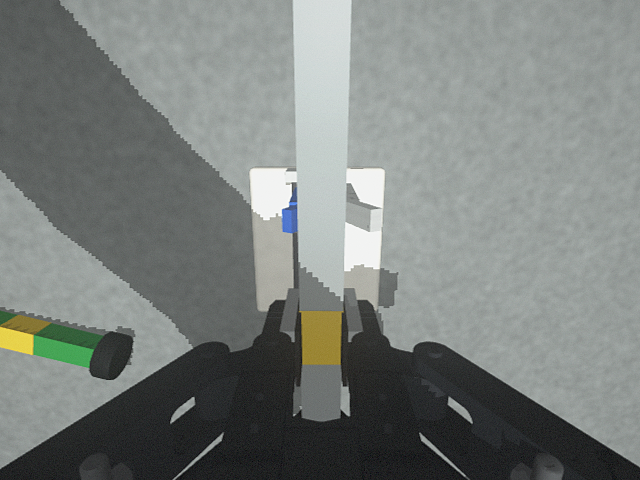

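View pics/s15c.png

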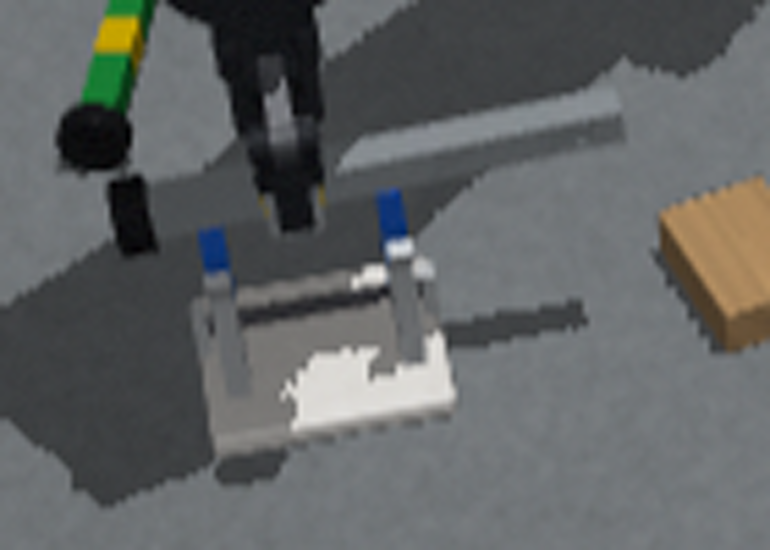

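>>> servo_tool(
  targets=[
    [[0.006,0.1,0.02],-0.002,-1],
    [[0.006,0.25,0.02],-0.002,-1],
    [[0.006,0.35,0.02],-0.002,-1],
    [[0.006,0.35,0.02],-0.002,-1],
  ],
)

```text
time_s: 16.32
position: [0.4496, -0.2768, 0.0634]
tool_rot: [-0.707, 0.018, -0.018, 0.707]
force: [4.3, 0.3, -3.9]
gripper_width: 0.0153
```

>>> servo_tool(
  targets=[
    [[0,0.05,0],0,-1],
    [[0,0.1,0],0,-1],
    [[0,0.15,0],0,-1],
    [[0,0.15,0],0,-1],
  ],
)

```text
time_s: 16.65
position: [0.4494, -0.2772, 0.0523]
tool_rot: [0.707, -0.018, 0.018, -0.707]
force: [5.1, -0.3, -4.7]
gripper_width: 0.0147
```

```bash
python3 - <<'E'
from plant import bot
from h import *
s=bot.sense(); 
plan(s,[.4503,-.2777,.039],-2.9)
E
```

```text
t 16.65 tcp [ 0.4494 -0.2772  0.0523] xyaw -2.93 tooly [-0.001 -0.    -1.   ] zyaw 87.1
shift shares [ 0.011  0.166 -0.006] turn share -0.0002 deg yaw 0.03 F [ 5.07 -0.3  -4.71] w 0.0147 j [-0.12  0.64  0.79  2.   -0.66  0.77  1.02]
```

>>> servo_tool(
  targets=[
    [[0.01,0.05,0],0,-1],
    [[0.01,0.1,0],0,-1],
    [[0.01,0.14,0],0,-1],
    [[0.01,0.17,0],0,-1],
    [[0.01,0.17,0],0,-1],
    [[0.01,0.17,0],0,-1],
  ],
)

```text
time_s: 17.15
position: [0.451, -0.2778, 0.0408]
tool_rot: [-0.707, 0.017, -0.019, 0.707]
force: [-5.6, 7.6, 41.1]
gripper_width: 0.0149
```

```bash
python3 snap.py w16; python3 snap.py s16 scene; python3 - <<'E'
from plant import bot
from h import *
s=bot.sense(); 
plan(s,[.4503,-.2777,.039],-2.9)
im=cv2.imread("pics/s16.png");cv2.imwrite("pics/s16c.png",cv2.resize(im[220:320,160:300],None,fx=5.5,fy=5.5,interpolation=cv2.INTER_CUBIC))
im=cv2.imread("pics/w16.png");cv2.imwrite("pics/w16c.png",cv2.resize(im[130:330,220:420],None,fx=3,fy=3,interpolation=cv2.INTER_CUBIC))
E
```

```text
t 17.2 tcp [ 0.451  -0.2778  0.0408] xyaw -2.94 tooly [ 0.002  0.    -1.   ] zyaw 87.1
shift shares [ 0.407 -2.737  4.124] turn share 0.6114 deg yaw -70.06 F [-4.08  8.42 40.45] w 0.0151 j [-0.1   0.66  0.77  2.   -0.68  0.75  1.03]
t 17.25 tcp [ 0.451  -0.2777  0.0408] xyaw -2.93 tooly [ 0.002  0.    -1.   ] zyaw 87.1
shift shares [ 0.407 -2.738  4.124] turn share 0.6115 deg yaw -70.07 F [-4.1   8.13 41.72] w 0.0147 j [-0.1   0.66  0.77  2.   -0.68  0.75  1.03]
t 17.25 tcp [ 0.451  -0.2777  0.0408] xyaw -2.93 tooly [ 0.002  0.    -1.   ] zyaw 87.1
shift shares [-0.009  0.023  0.   ] turn share -0.0003 deg yaw 0.03 F [-4.1   8.13 41.72] w 0.0147 j [-0.1   0.66  0.77  2.   -0.68  0.75  1.03]
```

View pics/w16c.png

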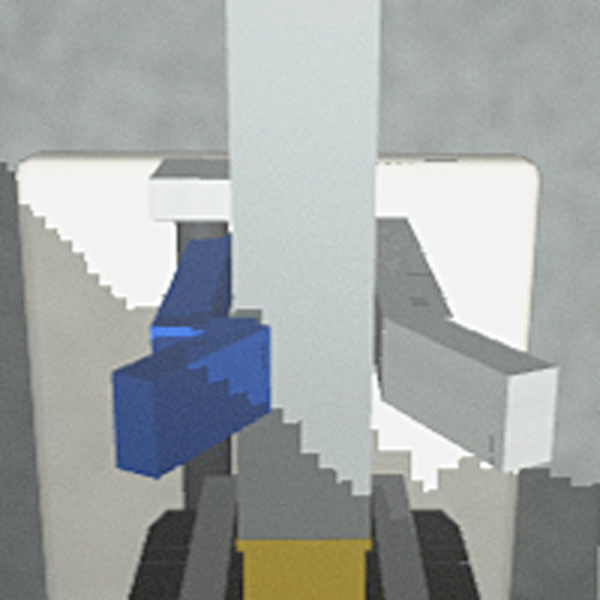

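View pics/s16c.png

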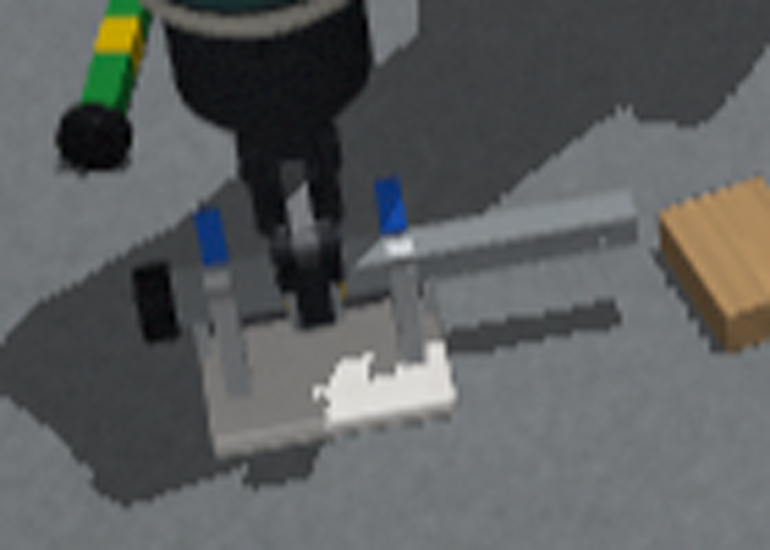

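>>> servo_tool(
  targets=[
    [[0,-0.01,0],0,-1],
    [[0,-0.02,0],0,-1],
    [[0,-0.02,0],0,-1],
  ],
)

```text
time_s: 17.5
position: [0.4502, -0.2774, 0.041]
tool_rot: [0.707, -0.018, 0.018, -0.707]
force: [-1.1, 1.2, 9.3]
gripper_width: 0.0149
```

>>> servo_tool(
  targets=[
    [[0,-0.02,0],0,-0.5],
    [[0,-0.02,0],0,-0.4],
    [[0,-0.02,0],0,-0.35],
    [[0,-0.02,0],0,-0.35],
    [[0,-0.02,0],0,-0.35],
    [[0,-0.02,0],0,-0.35],
  ],
)

```text
time_s: 18.0
position: [0.4504, -0.2772, 0.0424]
tool_rot: [0.707, -0.018, 0.018, -0.707]
force: [0.6, -0.3, -0.2]
gripper_width: 0.0281
```

>>> servo_tool(
  targets=[
    [[0,-0.2,0],0,-0.35],
    [[0,-0.5,0],0,-0.35],
    [[0,-0.9,0],0,-0.35],
    [[0,-1,0],0,-0.35],
    [[0,-1,0],0,-0.35],
  ],
)

```text
time_s: 18.42
position: [0.4515, -0.2777, 0.1245]
tool_rot: [0.707, -0.017, 0.019, -0.707]
force: [0.1, 1.2, -0.2]
gripper_width: 0.0279
```

```bash
python3 snap.py w17; python3 snap.py s17 scene; python3 - <<'E'
from h import *
im=cv2.imread("pics/s17.png");cv2.imwrite("pics/s17c.png",cv2.resize(im[220:320,160:300],None,fx=5.5,fy=5.5,interpolation=cv2.INTER_CUBIC))
E
```

```text
t 18.47 tcp [ 0.451  -0.2772  0.1231] xyaw -2.89 tooly [ 0.002 -0.    -1.   ] zyaw 87.1
shift shares [ 0.408 -1.712  4.115] turn share 0.6118 deg yaw -70.11 F [-0.27  0.25 -0.25] w 0.0277 j [-0.21  0.54  0.9   1.97 -0.55  0.89  0.93]
t 18.52 tcp [ 0.4505 -0.2769  0.1222] xyaw -2.89 tooly [ 0.  0. -1.] zyaw 87.1
shift shares [ 0.412 -1.721  4.112] turn share 0.6118 deg yaw -70.11 F [ 0.19  0.17 -0.36] w 0.0275 j [-0.21  0.54  0.9   1.97 -0.55  0.89  0.93]
```

View pics/w17.png

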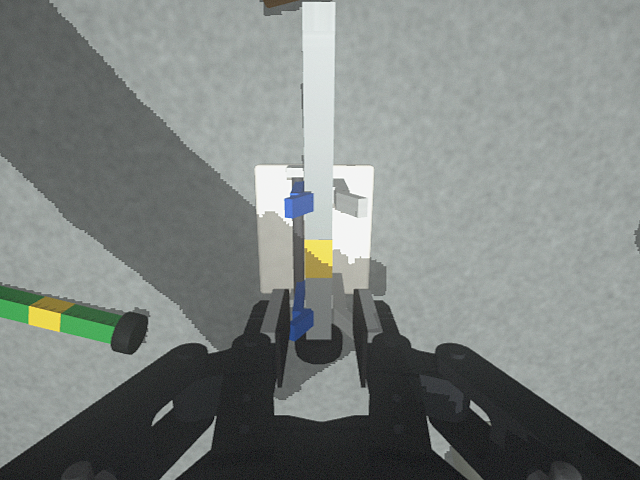

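View pics/s17c.png

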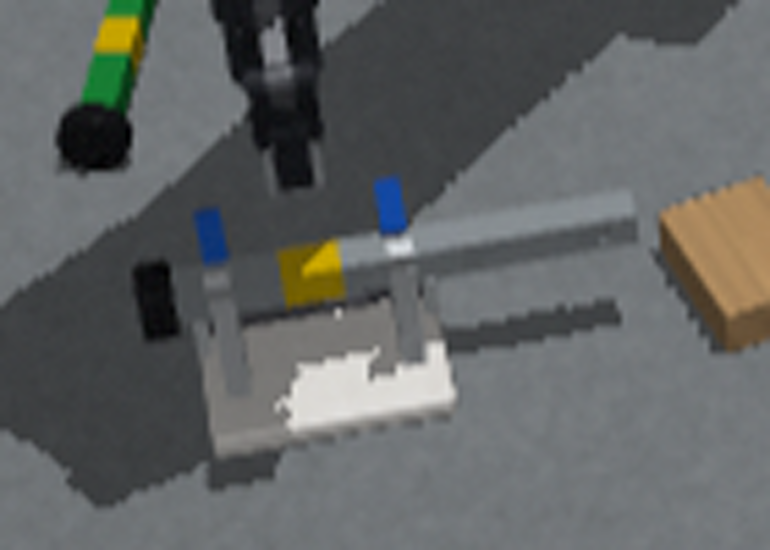

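```bash
python3 - <<'E'
from h import *
import json
for n in ["scene0","s15","s16","s17"]:
    im=cv2.imread(f"pics/{n}.png");h=cv2.cvtColor(im,cv2.COLOR_BGR2HSV)
    m=cv2.inRange(h,(105,150,40),(130,255,255));m[:,:180]=0;m[:,250:]=0;m[:240]=0;m[310:]=0
    k,l,st,ce=cv2.connectedComponentsWithStats(m)
    print(n,[(st[i].tolist(),ce[i].round(2).tolist()) for i in range(1,k) if st[i,4]>10])
W=json.load(open("pics/w17.json"));S=json.load(open("pics/s17.json"))
th=np.radians(-2.9);X=np.array([np.cos(th),np.sin(th),0]);Y=np.array([-np.sin(th),np.cos(th),0]);O=np.array([.4503,-.2777,0])
for q in [(304.5,239.5),(332,239.5),(305,277),(332,277),(303,4),(335,4)]:
    d=onz(W,q,.066)-O;print(q,np.round([d@X*1e3,d@Y*1e3],1))
# band far top corner: near +y end, upper edge in scene (340,240) ; lower (345,265)->top +x edge
for a,b in [((340,240),(304.5,239.5)),((345,264),(332,239.5)),((634,192),(303,4)),((636,212),(335,4))]:
    p,e=tri(S,(160+a[0]/5.5,220+a[1]/5.5),W,b);d=p-O;print(np.round([d@X*1e3,d@Y*1e3,p[2]*1e3,e*1e3],1))
E
```

```text
scene0 [([228, 253, 6, 11, 47], [230.57, 257.55]), ([195, 258, 6, 11, 47], [197.98, 263.02])]
s15 [([229, 254, 5, 10, 38], [230.76, 258.71]), ([196, 262, 6, 7, 33], [198.42, 264.97])]
s16 [([228, 252, 6, 10, 45], [230.51, 256.89]), ([195, 258, 6, 10, 44], [197.89, 262.45])]
s17 [([228, 252, 6, 10, 46], [230.5, 256.78]), ([195, 258, 6, 10, 43], [197.84, 262.35])]
(304.5, 239.5) [-8.5 11.7]
(332, 239.5) [ 7.7 11.7]
(305, 277) [ -8.5 -12.2]
(332, 277) [  7.9 -12.3]
(303, 4) [ -7.5 132.4]
(335, 4) [  8.1 132.4]
[-8.  13.1 65.   3.4]
[ 8.1 13.4 66.7  3. ]
[ -7.9 134.9  61.2   2.2]
[  8.1 133.2  65.5   1.3]
```

>>> servo_tool(
  targets=[
    [[0,-0.4,0.2],0,0],
    [[0,-0.8,-0.4],0,0],
    [[0,-1,-0.6],0,0.5],
    [[0,-1,-0.6],0,0.5],
    [[0,-1,-0.6],0,0.5],
    [[0,-1,-0.6],0,0.5],
  ],
)

```text
time_s: 19.02
position: [0.4476, -0.3246, 0.2012]
tool_rot: [-0.707, 0.019, -0.018, 0.707]
force: [0.4, 0.1, 0.3]
gripper_width: 0.0641
```

```bash
python3 snap.py w18; python3 snap.py s18 scene; python3 - <<'E'
from h import *
im=cv2.imread("pics/w18.png");cv2.imwrite("pics/w18c.png",cv2.resize(im[120:280,240:400],None,fx=3.7,fy=3.7,interpolation=cv2.INTER_CUBIC))
E
```

```text
t 19.07 tcp [ 0.4476 -0.3243  0.2011] xyaw -2.91 tooly [-0.002  0.001 -1.   ] zyaw 87.1
shift shares [ 0.415 -0.732  4.707] turn share 0.6117 deg yaw -70.09 F [ 0.58 -0.27 -0.44] w 0.0641 j [-0.18  0.48  0.98  1.85 -0.45  1.06  0.93]
t 19.12 tcp [ 0.4477 -0.3242  0.2012] xyaw -2.89 tooly [-0.002  0.001 -1.   ] zyaw 87.1
shift shares [ 0.416 -0.731  4.705] turn share 0.6118 deg yaw -70.11 F [ 0.59 -0.33  0.1 ] w 0.0638 j [-0.18  0.48  0.98  1.85 -0.45  1.06  0.93]
```

View pics/w18c.png

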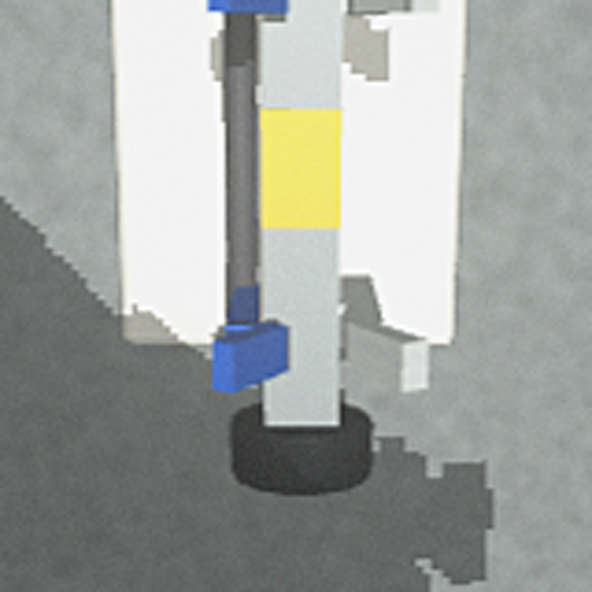

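View pics/s18.png

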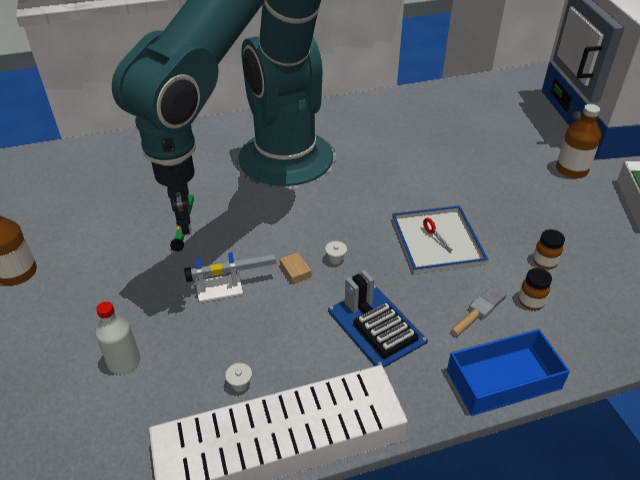

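```bash
python3 - <<'E'
from h import *
import json
th=np.radians(-2.9);X=np.array([np.cos(th),np.sin(th),0]);Y=np.array([-np.sin(th),np.cos(th),0]);O=np.array([.4503,-.2777,0])
W=json.load(open("pics/w18.json"));
for n,q,z in [("lip",(288,326),.07),("lip",(288,370),.07),("outer top",(214,340),.088),("outer",(214,390),.088),("barL",(262,300),.066),("barR",(341,300),.066),("band",(300,168),.066)]:
    d=onz(W,(240+q[0]/3.7,120+q[1]/3.7),z)-O;print(n,np.round([d@X*1e3,d@Y*1e3],1))
from plant import bot
h=lambda f:cv2.cvtColor(cv2.imread(f),cv2.COLOR_BGR2HSV)
for n in ["scene0","s18"]:
    m=cv2.inRange(h(f"pics/{n}.png"),(105,150,40),(130,255,255));m[:,:180]=0;m[:,250:]=0;m[:240]=0;m[310:]=0
    k,l,st,ce=cv2.connectedComponentsWithStats(m);print(n,[(st[i].tolist(),ce[i].round(2).tolist()) for i in range(1,k) if st[i,4]>10])
    im=cv2.imread(f"pics/{n}.png");print(im[250:272,198].tolist()[0:8],im[248:260,231].tolist()[:8])
E
```

```text
lip [ -3.2 -32.5]
lip [ -3.2 -42. ]
outer top [-17.6 -31.3]
outer [-17.8 -41.5]
barL [ -8.7 -27.7]
barR [  8.  -27.7]
band [-0.6 -0.1]
scene0 [([228, 253, 6, 11, 47], [230.57, 257.55]), ([195, 258, 6, 11, 47], [197.98, 263.02])]
[[114, 111, 107], [114, 111, 106], [113, 110, 106], [112, 109, 106], [113, 109, 105], [113, 110, 106], [113, 110, 106], [119, 97, 85]] [[112, 110, 105], [112, 109, 105], [112, 110, 104], [116, 103, 93], [133, 81, 58], [146, 65, 18], [150, 67, 15], [150, 66, 17]]
s18 [([228, 253, 6, 9, 42], [230.5, 257.0]), ([195, 258, 7, 10, 48], [197.9, 262.5])]
[[68, 66, 64], [67, 67, 64], [67, 64, 64], [68, 65, 63], [66, 64, 60], [67, 64, 62], [67, 65, 62], [92, 66, 52]] [[123, 119, 114], [121, 118, 113], [122, 119, 115], [126, 112, 102], [142, 86, 62], [157, 70, 19], [161, 72, 20], [160, 72, 19]]
```

```bash
python3 - <<'E'
from plant import bot
print(bot.sign_off(), bot.sense()["time_s"])
E
```

```text
the job is handed in; nothing more can be done
the job is handed in; nothing more can be done
```

The clip is in the tray and the bar is parked in the stand with the jaw shut over it. I handed the job in at about 19 s of the 61 s allowed; sign-off gave no verdict.

**What I did:**
- **Clip:** I pinched the red loop, pulled the clip out along its −x, and stood it in the tray while the bar was still in the ears.
- **Bar:** Pulling the clip had turned the bar about 3° within its holes. I gripped it at that angle, straightened it and drew it out about 92 mm. I then pressed it straight down in the stand until it bottomed at about 41 N, let go, and moved the arm clear.

**Last checks from the camera images:**

| Item | Measured |
|---|---|
| Clip loop centre | about 25 mm up, inside the tray walls |
| Clip tip | about 12 mm up, inside the tray walls |
| Yellow band | about 0.1 mm from midway between the forks, 0.6 mm sideways |
| Bar axis height | about 58 mm; the four sightings ran from about 53 to 59 mm |
| Bar in line with the stand | within about 0.5° |
| Jaw | top edge at the same pixels as when shut at the start, lip over the bar by about 4–5 mm |
| Bystanders | look undisturbed in the last scene picture |

**Disagreements:**
- The colour-blob centres of the jaw moved about 0.5 pixel between the first and last pictures. I put this down to the changed shadow and the bar hiding part of the jaw, because the top edges did not move.
- Early heights of the jaw and back wall came out about 7 mm low. I relied on the lip and wall positions across the stand instead.

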